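Lock the solvent tins away

TASK

Put away the solvents: take the red key from the wooden holder, push it fully home in the lock of the yellow chest, turn it a full quarter turn clockwise to unlock, and raise the lid until it rests on its stop by itself. Stand every tin from the blue tray upright on the floor of the chest, then ease the lid fully shut without letting it slam, turn the key fully back to lock the chest, and return the key upright and fully home to its slot in the holder. Leave everything else where it is, with the paddle in its slot.

Things in the scene. Friction and masses are not known exactly. Their poses are not given: they have to be found in the camera images.
- chest: yellow steel chest, fixed. Box 165 deep (x) by 280 wide (y) by 100 high, walls and floor 4 mm thick: 157 x 272 mm inside, inner floor 4 mm above the bench, one open space. Origin: centre of the box's underside; +x from its front to its back, y along its front, z up. A lock housing 46 deep x 84 wide x 100 high stands against the right part of its front (-x, -y).
- lock_mouth (a point): centre of the keyway's mouth, on top of the round steel lock barrel (40 mm across) 10 mm proud of the lock housing's top; at (-105.5, -85, 110) mm in the chest's frame. Axes turn with the barrel: x along the keyway (chest's x when locked), z up, out of the keyway. Keyway 16 mm long (x), 6.6 wide (y), 29 deep, straight down, mouth chamfered 1.5 mm.
- lock (a joint): lock barrel: 0 locked (keyway along the chest's x), grows as the key turns clockwise seen from above, to a stop at 1.57 rad, a quarter turn: unlocked. Below about 1.0 rad its cam keeps a shut lid shut and stops an open one from shutting. Stays where it is left (friction 0.04 N m). The key has about 0.12 rad of play either way, and can be put in or drawn out at any angle.
- lid (a joint): lid of the chest, hinged along its back edge: 0 shut, grows as it opens, to its stop at 1.70 rad (a little past upright), where it rests by its own weight. Before about 1.57 rad it falls shut when let go. About 0.5 kg.
- lid_hinge (a point): on the hinge line, at its middle; fixed, at (86.5, 0, 100.5) mm in the chest's frame; the hinge line runs along the chest's y. This point's axes turn with the lid
- lid_handle (a point): middle of the dark round pull bar in front of the lid's front edge: it runs along the chest's y, 100 mm long, 11 mm thick, its axis 35 mm off the lid's edge, only the bench beneath it. It moves on a circle of radius 207 mm about the hinge line (shut: at (-120.5, 40, 103) mm in the chest's frame). It can turn between finger pads, so the tool may point down all the way
- key: key: red plastic bow 34 wide (x) x 10 thick (y) x 36 tall, below it a brass blade 14 wide (x) x 5 thick (y) x 28 long pointing down, its last 7 mm tapered to 8 x 2. Origin: centre of the shoulder, where bow and blade meet; z up. Starts upright in the holder's slot. Same both ways round. 40 g. Home in the lock, its shoulder rests on the barrel
- holder: dark wooden slotted holder, fixed, 190 (x) x 50 (y) x 36 high, origin: centre of its underside; the key's slot is at its -x end, the paddle's at its +x end
- holder_slot (a point): centre of the mouth of the key's slot in the holder's top, 36 mm above the bench, axes as the holder's; slot 17 mm long (x) by 8 wide (y), 32 deep. The key's home: blade in the slot, shoulder on the wood
- tray: blue plastic drop tray, fixed, 250 (x) x 210 (y) mm, rim 16 mm high, floor 4 mm thick; the tins start in it; origin: centre of its underside
- tin1: round steel solvent tin with a twist-cap spout (red cap, white band), 57 mm across, straight body 58 mm tall, 20 mm wide cap on top reaching 78 mm; origin: centre of its underside, z up; about 0.2 kg; starts upright in the blue tray. May be absent.
- tin2: round steel solvent tin with a twist-cap spout (white cap, blue band), 57 mm across, straight body 58 mm tall, 20 mm wide cap on top reaching 78 mm; origin: centre of its underside, z up; about 0.2 kg; starts upright in the blue tray. May be absent.
- tin3: round steel solvent tin with a twist-cap spout (black cap, green band), 57 mm across, straight body 58 mm tall, 20 mm wide cap on top reaching 78 mm; origin: centre of its underside, z up; about 0.2 kg; starts upright in the blue tray. May be absent.
- tin4: round steel solvent tin with a twist-cap spout (yellow cap, white band), 57 mm across, straight body 58 mm tall, 20 mm wide cap on top reaching 78 mm; origin: centre of its underside, z up; about 0.2 kg; starts upright in the blue tray. May be absent.
- jar: clear glass jar with a steel screw lid, closed, 60 mm across, 85 tall; bystander, standing left of the robot's front; origin: centre of its underside
- spatula: stainless spatula, about 200 mm long, lying in front of the robot; bystander; origin: centre of its underside
- cup: white plastic mixing cup, 68 mm across, 75 tall, empty; bystander, standing front right; origin: centre of its underside
- brush: paint brush, about 180 mm long, lying far left; bystander; origin: centre of its underside
- tape: roll of blue masking tape lying flat, 100 mm across, 24 high; bystander, far right; origin: centre of its underside
- can: round steel paint can, 100 mm across, 120 tall; bystander, behind the chest; origin: centre of its underside
- paddle: flat wooden stir paddle, 30 x 6 x 200 mm, standing upright in the far slot of the wooden holder, 125 mm from the key; bystander; origin: centre of its foot
Not all that is in view belongs to the job. Leave any pink look-alike of the tin2 alone.

How it is judged:
By the outcome, as a careful person would: the job done as asked, in the order asked, and still so for the second after the job is handed in, with the robot touching nothing.
Of tin1, tin2, tin3, tin4 only 2 to 4 are there at a start; the rules pass over those that are not, and their reading is None.
At some moment in a run one of tin1, tin2, tin3, tin4 may be knocked a few centimetres aside while the robot is not near it.
It also fails if it takes over 208 s, if anything falls off the work surface, if the arm or the gripper's body presses on something with over 40 N, if the wrist force passes 120 N, or if a joint passes its speed limit or range.

ROBOT

A 7-joint arm with a two-finger parallel gripper is mounted at the origin on the work surface. World frame = base frame: x ahead of the robot, y to its left, z up, the work surface at z = 0. Lengths are in m, angles in rad, forces in N, time in s.
With the tool pointing down it reaches from about 0.4 to 0.85 m from the base axis. Payload 10.4 kg.
Tool frame: the origin (TCP) lies at the very end of the fingers, on their centre line; the grasp point (between the pads) lies 19 mm behind it; z points along the fingers, y is the line along which they close (so a half turn about z gives the same grasp; the last joint's range is limited). The gripper opens to 85 mm and grips with 20 to 120 N. Pads are 22 mm wide; open, the fingers measure 114 mm over their backs; the gripper's body (76 mm by 85 mm) begins 54 mm behind the grasp point. The pads swing forward as they close: fully open they stand 13 mm farther back than shut.
Start: joints at [-1.26, 0.332, -0.065, 1.46, 0.022, 1.35, -0.088], TCP at [0.205, 0.591, 0.231] pointing down, gripper open.
Joint ranges: [-2.6, 2.6], [-0.5, 2.12], [-1.47, 1.34], [0.16, 2.42], [-1.27, 4.41], [0.06, 2.06], [-2.6, 2.6]. Speed limits (rad/s): [2.22, 2.22, 2.79, 2.79, 3.14, 3.14, 3.14].

INTERFACE

Orientations are given as a unit quaternion [x, y, z, w].
In Python, from workcell import * gives the robot as it stands. The module is installed in compiled form; this text tells all that it offers.
- The arm moves only by the tool carry_out, never from a script. Its argument "motion" is a list of rows, each an object with "xyz": the shift along the tool's x, y, z in m, a list of three; "angular": the turn, a rotation vector about the tool's x, y, z in degrees, a list of three. A call has 1 to 12 rows; each row is the pose to reach, as a shift and turn from the pose commanded when the call began, along the tool's axes at that moment; what a row does not reach only later rows make up. A row lasts 1/10 s, in which the tool goes at most 50 mm and 8.59 degrees, less where a joint would pass 70% of its speed; a pose out of reach is approached as far as the arm can. A call with a gripper value outside its range is refused whole. "hand" is the opening, from 0 (shut) to 1 (fully open), set as the call begins (left out, the last holds). The fingers move at their own pace and stop on an object; "grip_force" is the grip in N (left out, the last holds). Time passes only in rows, so rows that repeat a pose let the fingers close. It gives the time, the measured TCP pose, the force, the opening and the grip force at its end, in the units of the state.
- get_obs(): the state, without advancing time (a new reading comes with each control period).
- camera(name): name is "scene" or "top"; returns a dict with "img" (400x640x3 uint8, red, green, blue), "fx", "fy", "cx", "cy" (pixels), "extrinsics" (4x4, takes a point from camera to world coordinates). Camera axes: x right, y up, looking along -z (the intrinsics and any distortion apply to the point x, -y, -z); pixel columns grow to the right and rows downward; lengths in m; the calibration is good to about 2 mm. A picture is of the moment at which its call begins. There is no depth.
- hand_in(): hands the job in; it is judged then, once.
The state is a dict: "clock": time; "joint_pos": joint angles; "joint_velocities": joint speeds; "tau": joint torques, N m; "position": TCP position; "ee_rot": TCP orientation; "ft_force": force on the tool from outside, world axes, zero at the start; "torque": the same for the moment, N m; "grip_width": opening from 0.0 (shut) to 1.0 (fully open); "grasp_force": force on a finger pad.
Only numpy, scipy, OpenCV 4.12 (cv2) and the standard library are available. Lean on these libraries where they do the work, as an engineer would, in place of code of your own. Each camera call takes 0.05 s, during which the arm holds its last target. There are 200 camera calls.

## Working session

There is one attempt and no reset: what is moved stays moved. The work goes in short steps, Python scripts to look and compute and a tool call to move; the robot and the scene stay as the last step left them, time stands still between calls to the robot, and variables do not carry over. Pictures are saved under pics/ and viewed, at most 17 in all, crops included, and the job is handed in when it is done.

Besides the shell and the picture viewer there is one more tool, called after ">>>" in YAML: its name, and indented under it one key for each argument. carry_out: Moves the arm, as the interface text tells. Its arguments: {"type":"object","properties":{"motion":{"type":"array"},"hand":{"type":"number"},"grip_force":{"type":"number"}},"required":["motion"]}

```bash
mkdir -p pics; ls
python3 - <<'E'
from workcell import *
import cv2,numpy as np,json
o=get_obs();print(o)
for n in("scene","top"):
    c=camera(n);cv2.imwrite(f"pics/{n}0.png",c["img"][:,:,::-1]);print(n,c["fx"],c["fy"],c["cx"],c["cy"],np.round(c["extrinsics"],4).tolist(),[k for k in c])
E
```

```text
pics
{'clock': 0.0, 'joint_pos': array([-1.25963197,  0.33289488, -0.06467811,  1.46095241,  0.02157281,
        1.34991486, -0.08850433]), 'joint_velocities': array([ 0.00162414, -0.00062145, -0.00171117,  0.00217612,  0.00072333,
        0.00022629,  0.00068176]), 'tau': array([ 7.28466403e-04, -6.25444221e+01,  4.90182603e-02, -3.91599476e+01,
        1.60444347e-02,  9.96953342e-03, -6.76811247e-07]), 'position': array([0.20463417, 0.59014083, 0.23049621]), 'ee_rot': array([ 1.66113427e-01,  9.86106376e-01, -7.31158377e-04, -9.79257095e-05]), 'ft_force': array([-0.44180927,  0.03066344, -0.2419724 ]), 'torque': array([ 0.01336735, -0.01199972,  0.03533558]), 'grasp_force': 0.0, 'grip_width': 1.0019819725952124}
scene 453.02219545747437 453.02219545747437 316.96328093676465 202.1130915694474 [[0.8751, -0.3607, 0.3227, 0.9424], [0.484, 0.6558, -0.5794, -0.6721], [-0.0026, 0.6632, 0.7484, 0.9341], [0.0, 0.0, 0.0, 1.0]] ['img', 'fx', 'fy', 'cx', 'cy', 'extrinsics']
top 361.8367374359259 361.8367374359259 318.319719623282 204.44117813659577 [[0.0333, 0.9764, -0.2134, 0.412], [-0.9994, 0.0335, -0.0027, -0.0017], [0.0045, 0.2134, 0.977, 0.9195], [0.0, 0.0, 0.0, 1.0]] ['img', 'fx', 'fy', 'cx', 'cy', 'extrinsics']
```

View pics/scene0.png

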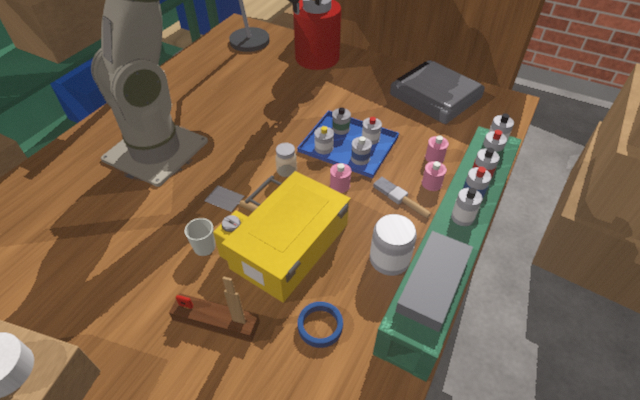

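View pics/top0.png

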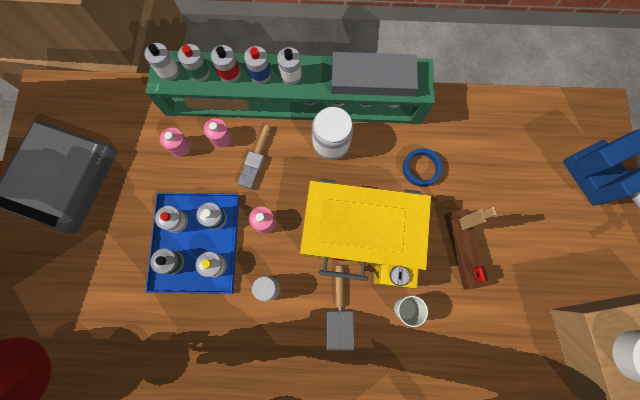

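The top view shows the blue tray holding four tins: red cap (170,215), white (210,213), black (163,262) and yellow (208,262). Three pink look-alikes stand outside it at (175,140), (217,130) and (262,218). The chest is at about (367,225), with the lock barrel at (400,275) and the handle at (345,268). The red key is at (480,273), in the holder that ends with the paddle at (480,215).

```bash
cat > h.py <<'E'
from workcell import *
import cv2,numpy as np
from scipy.spatial.transform import Rotation as R
def load(n):
    c=camera(n);c["n"]=n;c["hsv"]=cv2.cvtColor(c["img"],cv2.COLOR_RGB2HSV);return c
def ray(c,uv):
    d=np.array([(uv[0]-c["cx"])/c["fx"],-(uv[1]-c["cy"])/c["fy"],-1.]);E=c["extrinsics"]
    return E[:3,3],E[:3,:3]@d
def onz(c,uv,z):
    o,d=ray(c,uv);return o+d*(z-o[2])/d[2]
def proj(c,p):
    E=c["extrinsics"];q=E[:3,:3].T@(np.asarray(p)-E[:3,3]);return np.array([c["cx"]+c["fx"]*q[0]/-q[2],c["cy"]+c["fy"]*q[1]/q[2]])
def tri(c1,u1,c2,u2):
    o1,d1=ray(c1,u1);o2,d2=ray(c2,u2);A=np.stack([d1,-d2],1);s=np.linalg.lstsq(A,o2-o1,rcond=None)[0]
    a,b=o1+s[0]*d1,o2+s[1]*d2;return (a+b)/2,np.linalg.norm(a-b)
def mask(c,lo,hi,roi=None):
    m=cv2.inRange(c["hsv"],np.array(lo),np.array(hi))
    if roi:
        k=np.zeros_like(m);x0,y0,x1,y1=roi;k[y0:y1,x0:x1]=m[y0:y1,x0:x1];m=k
    return m
def blobs(m,amin=15):
    n,l,s,ce=cv2.connectedComponentsWithStats(m);return [(s[i,4],np.round(ce[i],1).tolist(),s[i,:4].tolist()) for i in range(1,n) if s[i,4]>=amin]
E
python3 - <<'E'
from h import *
t=load("top");s=load("scene")
for c in(t,s):
    m=mask(c,(22,150,90),(32,255,255),(280,150,450,300) if c["n"]=="top" else (200,160,360,310))
    k=max(cv2.findContours(m,0,2)[0],key=cv2.contourArea);h=cv2.convexHull(k)
    print(c["n"],"yellow",cv2.approxPolyDP(h,3,True)[:,0].tolist())
    for w in((0,165,110,8,255,255),):
        print("red",blobs(mask(c,w[:3],w[3:])))
a=cv2.resize(t["img"][165:305,295:505],None,fx=3.6,fy=3.6,interpolation=cv2.INTER_CUBIC)
b=cv2.resize(s["img"][180:345,160:360],None,fx=3.6,fy=3.6,interpolation=cv2.INTER_CUBIC)
cv2.imwrite("pics/a.png",a[:,:,::-1]);cv2.imwrite("pics/b.png",b[:,:,::-1])
E
```

```text
top yellow [[310, 181], [430, 196], [426, 265], [416, 287], [374, 283], [303, 255], [300, 251]]
red [(np.int32(52), [185.7, 49.1], [182, 45, 8, 12]), (np.int32(55), [253.5, 51.9], [250, 48, 8, 11]), (np.int32(46), [221.3, 73.8], [216, 68, 11, 12]), (np.int32(48), [164.0, 215.8], [160, 212, 8, 8]), (np.int32(130), [479.2, 274.3], [473, 267, 13, 15])]
scene yellow [[296, 171], [349, 199], [346, 223], [282, 301], [231, 269], [220, 255], [213, 232], [234, 211]]
red [(np.int32(339), [304.6, 21.9], [294, 0, 20, 44]), (np.int32(183), [332.5, 10.0], [320, 0, 21, 19]), (np.int32(27), [371.8, 119.6], [370, 117, 5, 7]), (np.int32(37), [496.8, 134.1], [494, 131, 7, 8]), (np.int32(36), [480.2, 171.5], [477, 168, 8, 9]), (np.int32(118), [183.4, 300.2], [176, 295, 18, 13])]
```

View pics/a.png

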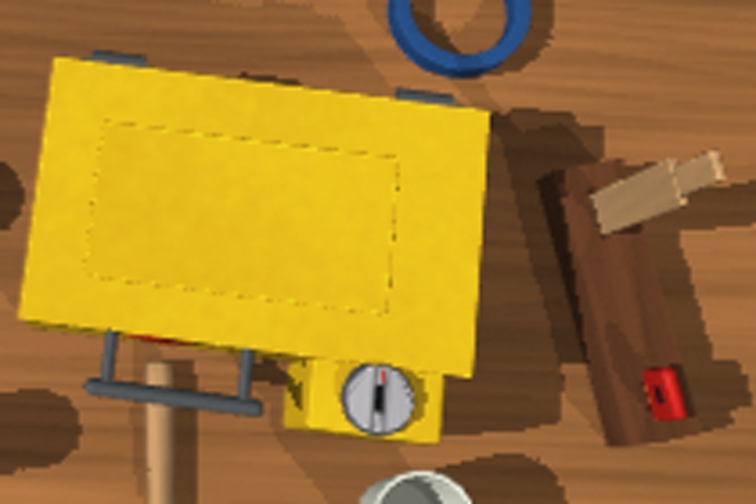

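View pics/b.png

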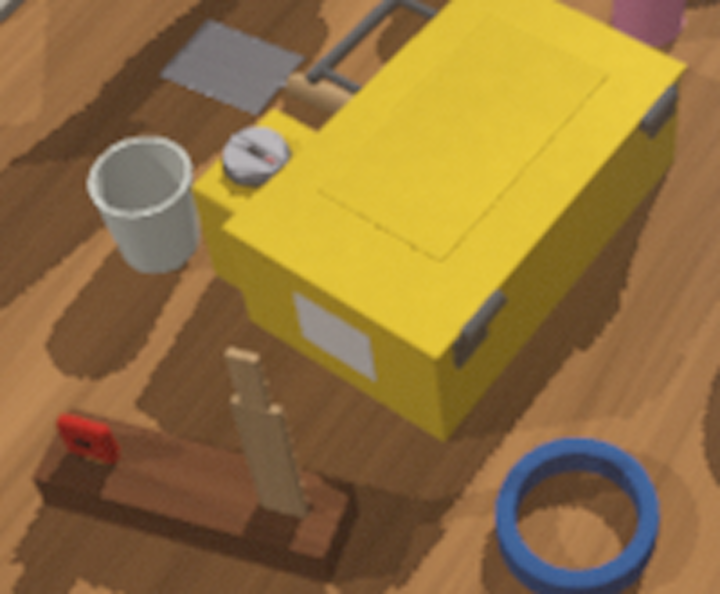

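Crop `a` (top) gives the barrel at about (400.3,276.1), its keyway along the chest's x. The lid corners are near (309,181), (431,196), (426,270) and (301,254), and the bar ends at (320.6,272.5) and (366.4,278.6). Crop `b` (scene) gives the barrel at about (231,223), the key bow at (184,300) and the paddle upright. Next I'll triangulate these.

```bash
cat >> h.py <<'E'
def kabsch2(L,W):
    L=np.array(L)[:,:2];W=np.array(W)[:,:2];l,w=L-L.mean(0),W-W.mean(0)
    a=np.arctan2((l[:,0]*w[:,1]-l[:,1]*w[:,0]).sum(),(l*w).sum());c,s=np.cos(a),np.sin(a);M=np.array([[c,-s],[s,c]])
    t=W.mean(0)-M@L.mean(0);return a,t,np.linalg.norm(L@M.T+t-W,axis=1)
E
python3 - <<'E'
from h import *
t=load("top");s=load("scene")
# barrel
g=[]
for c,roi in((t,(385,260,416,292)),(s,(218,212,244,236))):
    m=mask(c,(0,0,90),(179,90,255),roi);m=cv2.morphologyEx(m,cv2.MORPH_CLOSE,np.ones((5,5)))
    k=max(cv2.findContours(m,0,2)[0],key=cv2.contourArea);e=cv2.fitEllipse(cv2.convexHull(k));g.append(e[0]);print("barrel",np.round(e[0],1),np.round(e[1],1),e[2])
print("barrel tri",tri(t,g[0],s,g[1]),"onz",onz(t,g[0],.11),onz(s,g[1],.11))
# corners lid from top & scene
ct={"bl":(309.4,181.1),"br":(431.1,196.1),"fr":(425.6,269.7),"fl":(300.6,253.9)}
cs={"bl":(350.3,198.9),"br":(282.8,279.4),"fr":(222.5,244.4)}
for k in cs:print(k,*[np.round(x,4) for x in tri(t,ct[k],s,cs[k])])
h1=onz(t,(320.6,272.5),.103);h2=onz(t,(366.4,278.6),.103);print("handle",h1,h2,np.linalg.norm(h1-h2))
L=[(-.1055,-.085),(-.1205,.09),(-.1205,-.01)];W=[(onz(t,g[0],.11)+onz(s,g[1],.11))/2,h1,h2]
print("chest",kabsch2(L,W))
zc=.104
C={k:onz(t,v,zc) for k,v in ct.items()}
for k,v in C.items():print(k,np.round(v,4))
print("w",np.linalg.norm(C["bl"]-C["br"]),np.linalg.norm(C["fl"]-C["fr"]),"d",np.linalg.norm(C["bl"]-C["fl"]),np.linalg.norm(C["br"]-C["fr"]))
for a,b in(("br","bl"),("fr","fl")):d=C[b]-C[a];print("yaw y",np.degrees(np.arctan2(-d[0],d[1])))
# key bow, holder
print("key bow tri",tri(t,(479.2,274.3),s,(183.4,300.2)))
m=mask(s,(0,60,20),(14,255,150),(165,285,262,342));k=max(cv2.findContours(m,0,2)[0],key=cv2.contourArea);print("holder s",cv2.approxPolyDP(cv2.convexHull(k),2,True)[:,0].tolist())
m=mask(t,(0,60,20),(12,255,150),(440,205,500,295));k=max(cv2.findContours(m,0,2)[0],key=cv2.contourArea);print("holder t",cv2.approxPolyDP(cv2.convexHull(k),2,True)[:,0].tolist())
# red bow pixel extents
for c,roi in((t,(465,260,495,290)),(s,(170,290,200,312))):
    m=mask(c,(0,140,60),(8,255,255),roi);k=max(cv2.findContours(m,0,2)[0],key=cv2.contourArea);print("bow",cv2.approxPolyDP(cv2.convexHull(k),1.2,True)[:,0].tolist())
# tray, caps
m=mask(t,(105,150,60),(125,255,255),(130,180,260,310));k=max(cv2.findContours(m,0,2)[0],key=cv2.contourArea);p=cv2.approxPolyDP(cv2.convexHull(k),4,True)[:,0];print("tray",[np.round(onz(t,q,.016)[:2],3).tolist() for q in p])
E
```

```text
barrel [399.5 275.4] [18.7 20.2] 138.55584716796875
barrel [230.2 222.7] [16.  18.3] 72.4762954711914
barrel tri (array([ 0.43586716, -0.18437453,  0.10312869]), np.float64(0.0009011694350568559)) onz [ 0.43531912 -0.18312269  0.11      ] [ 0.4404362 -0.1881632  0.11     ]
bl [0.6482 0.0242 0.0972] 0.0022
br [ 0.6229 -0.2584  0.1021] 0.0088
fr [ 0.4526 -0.2426  0.0975] 0.0061
handle [ 0.4360802  -0.00963775  0.103     ] [ 0.42621135 -0.11132727  0.103     ] 0.10216727554739889
chest (np.float64(-0.07584379300090101), array([ 0.54868399, -0.10929234]), array([0.0009271 , 0.00107071, 0.00196561]))
bl [0.6453 0.0233 0.104 ]
br [ 0.619  -0.2605  0.104 ]
fr [ 0.45   -0.2427  0.104 ]
fl [0.4755 0.0365 0.104 ]
w 0.28501094327550486 0.28029020366257573 d 0.17034078376123815 0.16993195574196962
yaw y -5.303904697336064
yaw y -5.221651339653918
key bow tri (array([ 0.44638843, -0.38206058,  0.05578642]), np.float64(0.001586314121711713))
holder s [[261, 299], [261, 341], [165, 341], [169, 311], [180, 292], [202, 285], [252, 287]]
holder t [[457, 210], [468, 210], [489, 284], [463, 288], [444, 215]]
bow [[482, 267], [485, 280], [476, 281], [473, 268]]
bow [[176, 295], [189, 297], [193, 306], [189, 308], [179, 305]]
tray [[0.63, 0.211], [0.385, 0.203], [0.38, 0.411], [0.625, 0.416]]
```

Run:
```python
from h import *
t=load("top");s=load("scene")
a=cv2.resize(t["img"][190:300,140:280],None,fx=4,fy=4,interpolation=cv2.INTER_CUBIC)
b=cv2.resize(s["img"][95:185,290:410],None,fx=4,fy=4,interpolation=cv2.INTER_CUBIC)
d=np.zeros((600,800,3),np.uint8);d[:440,:560]=a;
k=t["img"][255:295,440:500];d[440:600,:240]=cv2.resize(k,None,fx=4,fy=4,interpolation=cv2.INTER_CUBIC)
k=s["img"][285:345,165:265];d[440:600,300:566]=cv2.resize(k,(266,160),interpolation=cv2.INTER_CUBIC)
cv2.imwrite("pics/c.png",d[:,:,::-1])
```

```text
(no output)
```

View pics/c.png

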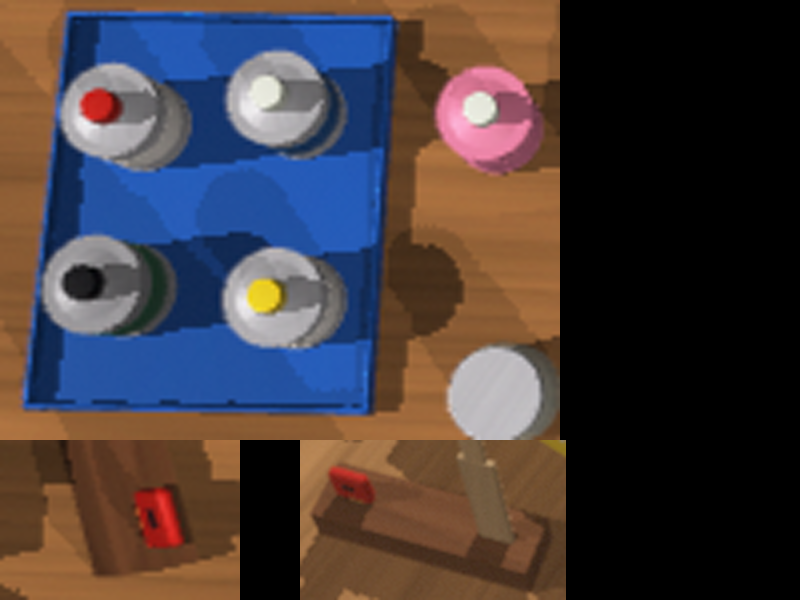

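The tray crop confirms the four wanted tins: steel bodies with red, white, black and yellow caps inside the blue tray. The pink-bodied, white-capped one at (262,218) stands outside it and is the look-alike, so I'll leave it. The key stands upright at the near end of the holder.

Top-view lid corners, bar and barrel agree on a chest origin of (0.548,-0.1105) and yaw -5.3°. Now the key, holder and tin caps.

```bash
cat >> h.py <<'E'
CO=np.array([.548,-.1105]);CY=np.radians(-5.3)
def chest(x,y,z=0): c,s=np.cos(CY),np.sin(CY);return np.array([CO[0]+c*x-s*y,CO[1]+s*x+c*y,z])
def caps(t,z=.082):
    H=t["hsv"];r={};roi=(135,185,260,305)
    for n,lo,hi in(("red",(0,165,110),(8,255,255)),("yellow",(22,150,120),(32,255,255)),("black",(0,0,0),(179,255,38)),("white",(0,0,215),(179,45,255))):
        b=[x for x in blobs(mask(t,lo,hi,roi),20) if x[0]<110 and max(x[2][2:])<13];r[n]=[(int(x[0]),x[1],np.round(onz(t,x[1],z)[:2],4).tolist()) for x in b]
    return r
E
python3 - <<'E'
from h import *
t=load("top");s=load("scene")
for k,v in caps(t).items():print(k,v)
for a,b in(((444,215),(463,288)),((468,210),(489,284))):
    p,q=onz(t,a,.036),onz(t,b,.036);d=p-q;print("holder edge",p[:2],q[:2],np.degrees(np.arctan2(d[1],d[0])))
m=mask(t,(0,120,50),(9,255,255),(465,258,495,290));ys,xs=np.nonzero(m)
for y in range(ys.min(),ys.max()+1):print(y,xs[ys==y].min(),xs[ys==y].max(),end="; ")
m=mask(s,(0,120,50),(9,255,255),(170,288,200,312));ys,xs=np.nonzero(m);print()
for x in range(xs.min(),xs.max()+1):print(x,ys[xs==x].min(),ys[xs==x].max(),end="; ")
print()
k=np.array([.4465,-.3855])
for a in (13,15,17,19):
  u=np.array([np.cos(np.radians(a)),np.sin(np.radians(a))]);n=np.array([-u[1],u[0]])
  for c in(t,s):print(a,c["n"],[np.round(proj(c,[*(k+u*dx+n*dy),z]),1).tolist() for dx,dy,z in((.017,-.005,.072),(-.017,-.005,.072),(-.017,.005,.072),(.017,.005,.072),(-.017,.005,.036),(.017,.005,.036))])
E
```

```text
red [(48, [164.0, 215.8], [0.5552, 0.3619])]
yellow [(57, [205.8, 263.5], [0.4481, 0.2529])]
black [(60, [160.7, 260.2], [0.4521, 0.3566])]
white [(69, [204.6, 214.1], [0.5625, 0.2672]), (27, [257.7, 216.6], [0.5608, 0.142])]
holder edge [ 0.58888473 -0.31259101] [ 0.41311057 -0.35069697] 12.231835798780368
holder edge [ 0.60365355 -0.37306976] [ 0.42451889 -0.41339377] 12.686081768716138
266 481 481; 267 474 482; 268 473 482; 269 473 483; 270 473 483; 271 473 483; 272 474 483; 273 474 484; 274 474 484; 275 475 484; 276 475 484; 277 474 485; 278 475 485; 279 476 485; 280 476 485; 281 476 485; 
176 295 301; 177 295 303; 178 295 304; 179 295 305; 180 295 306; 181 295 306; 182 295 306; 183 296 306; 184 296 306; 185 296 306; 186 297 307; 187 297 307; 188 297 307; 189 297 308; 190 298 308; 191 300 308; 192 302 307; 193 304 306; 
13 top [[483.5, 266.1], [487.7, 280.8], [483.6, 281.7], [479.3, 266.9], [476.8, 281.8], [472.8, 267.6]]
13 scene [[186.5, 301.6], [172.0, 297.8], [174.3, 293.8], [188.6, 297.6], [178.1, 302.1], [192.1, 305.9]]
15 top [[483.2, 266.1], [488.0, 280.7], [483.8, 281.7], [479.1, 267.1], [477.0, 281.8], [472.6, 267.7]]
15 scene [[186.6, 301.4], [172.0, 298.0], [174.1, 294.0], [188.6, 297.4], [177.9, 302.3], [192.1, 305.6]]
17 top [[482.9, 266.1], [488.2, 280.6], [484.1, 281.7], [478.9, 267.2], [477.3, 281.8], [472.4, 267.9]]
17 scene [[186.8, 301.2], [171.9, 298.3], [173.9, 294.2], [188.7, 297.1], [177.8, 302.5], [192.2, 305.4]]
19 top [[482.7, 266.1], [488.4, 280.4], [484.4, 281.7], [478.7, 267.4], [477.6, 281.8], [472.2, 268.0]]
19 scene [[187.0, 301.0], [171.9, 298.5], [173.7, 294.5], [188.7, 296.9], [177.6, 302.8], [192.2, 305.1]]
```

```bash
cat >> h.py <<'E'
def plan(*wps):
    """each wp: (x,y,z,heading of tool x in deg), tool down; prints shift/turn from the present pose"""
    o=get_obs();p=o["position"];r=R.from_quat(o["ee_rot"]);x=r.as_matrix()[:,0]
    print("t%.1f"%o["clock"],np.round(p,4),"hd %.2f"%np.degrees(np.arctan2(x[1],x[0])),"tilt %.2f"%np.degrees(np.arccos(-r.as_matrix()[2,2])),"F",np.round(o["ft_force"],1),"w %.3f gf %.0f j7 %.2f j1 %.2f"%(o["grip_width"],o["grasp_force"],o["joint_pos"][6],o["joint_pos"][0]))
    for w in wps:
        h=np.radians(w[3]);T=np.array([[np.cos(h),np.sin(h),0],[np.sin(h),-np.cos(h),0],[0,0,-1]])
        print("  xyz",np.round(r.inv().apply(np.array(w[:3])-p),4).tolist(),"ang",np.round((r.inv()*R.from_matrix(T)).as_rotvec(degrees=True),1).tolist())
E
python3 -c "
from h import *
plan((.5,.2,.28,90),(.447,-.3835,.2,12.5))"
```

```text
t0.5 [0.2048 0.5905 0.2313] hd 160.88 tilt 0.00 F [-0.5  0.3 -0.5] w 0.997 gf 0 j7 -0.09 j1 -1.26
  xyz [-0.4069, -0.2722, -0.0487] ang [0.0, -0.0, 70.9]
  xyz [-0.548, -0.8409, 0.0313] ang [0.0, -0.0, 148.4]
```

>>> carry_out:
  motion:
    - {"xyz": [-0.407, -0.272, -0.049], "angular": [0, 0, 70.9]}
    - {"xyz": [-0.407, -0.272, -0.049], "angular": [0, 0, 70.9]}
    - {"xyz": [-0.407, -0.272, -0.049], "angular": [0, 0, 70.9]}
    - {"xyz": [-0.407, -0.272, -0.049], "angular": [0, 0, 70.9]}
    - {"xyz": [-0.407, -0.272, -0.049], "angular": [0, 0, 70.9]}
    - {"xyz": [-0.407, -0.272, -0.049], "angular": [0, 0, 70.9]}
    - {"xyz": [-0.407, -0.272, -0.049], "angular": [0, 0, 70.9]}
    - {"xyz": [-0.407, -0.272, -0.049], "angular": [0, 0, 70.9]}
    - {"xyz": [-0.407, -0.272, -0.049], "angular": [0, 0, 70.9]}
    - {"xyz": [-0.407, -0.272, -0.049], "angular": [0, 0, 70.9]}
    - {"xyz": [-0.407, -0.272, -0.049], "angular": [0, 0, 70.9]}
    - {"xyz": [-0.407, -0.272, -0.049], "angular": [0, 0, 70.9]}
  hand: 0.5

```text
clock: 1.7
position: [0.5006, 0.1994, 0.2804]
ee_rot: [0.708, 0.706, 0.0, -0.0]
ft_force: [0.1, 1.6, -0.6]
grip_width: 0.5
grasp_force: 0.0
```

```bash
python3 -c "
from h import *
plan((.447,-.3835,.2,12.5))"
```

```text
t1.7 [0.5006 0.1994 0.2804] hd 89.85 tilt 0.02 F [ 0.1  1.6 -0.6] w 0.500 gf 0 j7 -0.43 j1 -0.80
  xyz [-0.5831, -0.0521, 0.0802] ang [-0.0, -0.0, 77.3]
```

>>> carry_out:
  motion:
    - {"xyz": [-0.583, -0.052, 0.03], "angular": [0, 0, 77.3]}
    - {"xyz": [-0.583, -0.052, 0.03], "angular": [0, 0, 77.3]}
    - {"xyz": [-0.583, -0.052, 0.03], "angular": [0, 0, 77.3]}
    - {"xyz": [-0.583, -0.052, 0.03], "angular": [0, 0, 77.3]}
    - {"xyz": [-0.583, -0.052, 0.03], "angular": [0, 0, 77.3]}
    - {"xyz": [-0.583, -0.052, 0.03], "angular": [0, 0, 77.3]}
    - {"xyz": [-0.583, -0.052, 0.03], "angular": [0, 0, 77.3]}
    - {"xyz": [-0.583, -0.052, 0.03], "angular": [0, 0, 77.3]}
    - {"xyz": [-0.583, -0.052, 0.03], "angular": [0, 0, 77.3]}
    - {"xyz": [-0.583, -0.052, 0.03], "angular": [0, 0, 77.3]}
    - {"xyz": [-0.583, -0.052, 0.03], "angular": [0, 0, 77.3]}
    - {"xyz": [-0.583, -0.052, 0.08], "angular": [0, 0, 77.3]}
  hand: 0.35

```text
clock: 2.9
position: [0.4502, -0.3792, 0.2142]
ee_rot: [0.994, 0.11, 0.003, 0.003]
ft_force: [1.5, 0.6, -0.6]
grip_width: 0.346
grasp_force: 0.0
```

Run:
```python
from h import *
plan((.447,-.3835,.12,12.5))
t=load("top");s=load("scene")
d=np.zeros((560,800,3),np.uint8)
d[:,:400]=cv2.resize(t["img"][220:332,430:510],(400,560),interpolation=cv2.INTER_CUBIC)
d[:,400:]=cv2.resize(s["img"][220:332,140:220],(400,560),interpolation=cv2.INTER_CUBIC)
p=get_obs()["position"];print(proj(t,p),proj(s,p))
for c,o,x in((t,(430,220),0),(s,(140,220),400)):
    u=(proj(c,p)-o+.5)*5;cv2.drawMarker(d,(int(u[0])+x,int(u[1])),(0,255,0),0,16,1)
cv2.imwrite("pics/d.png",d[:,:,::-1])
```

```text
t2.9 [ 0.4502 -0.3792  0.2142] hd 12.68 tilt 0.44 F [ 1.5  0.6 -0.6] w 0.346 gf 0 j7 -0.50 j1 -0.09
  xyz [-0.0046, 0.0029, 0.0942] ang [0.3, -0.3, 0.2]
[510.03689687 272.23266162] [167.27037847 258.92751134]
```

View pics/d.png

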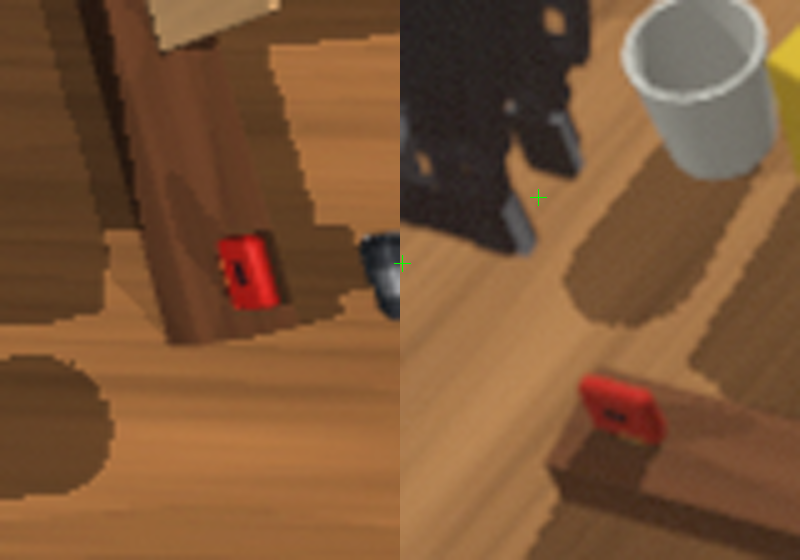

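The scene view shows the fingertips straddling the predicted TCP (540,197), about 2 px low, so the scene camera is slightly biased. The bow is still at (617,407) in that crop, upright in its slot. I'll trust the top view and descend on the key.

>>> carry_out:
  motion:
    - {"xyz": [-0.0046, 0.0029, 0.05], "angular": [0.3, -0.3, 0]}
    - {"xyz": [-0.0046, 0.0029, 0.08], "angular": [0.3, -0.3, 0]}
    - {"xyz": [-0.0046, 0.0029, 0.1], "angular": [0.3, -0.3, 0]}
    - {"xyz": [-0.0046, 0.0029, 0.1], "angular": [0.3, -0.3, 0]}
    - {"xyz": [-0.0046, 0.0029, 0.1], "angular": [0.3, -0.3, 0]}

```text
clock: 3.5
position: [0.4458, -0.3781, 0.1119]
ee_rot: [0.994, 0.111, -0.003, -0.003]
ft_force: [0.3, -0.5, -0.0]
grip_width: 0.348
grasp_force: 0.0
```

Run:
```python
from h import *
plan((.447,-.3835,.041,12.5))
t=load("top");s=load("scene")
d=np.zeros((560,800,3),np.uint8)
d[:,:400]=cv2.resize(t["img"][220:332,430:510],(400,560),interpolation=cv2.INTER_CUBIC)
d[:,400:]=cv2.resize(s["img"][220:332,140:220],(400,560),interpolation=cv2.INTER_CUBIC)
p=get_obs()["position"];print(proj(t,p),proj(s,p))
for c,o,x in((t,(430,220),0),(s,(140,220),400)):
    u=(proj(c,p)-o+.5)*5;cv2.drawMarker(d,(int(u[0])+x,int(u[1])),(0,255,0),0,16,1)
cv2.imwrite("pics/e.png",d[:,:,::-1])
```

```text
t3.5 [ 0.4458 -0.3781  0.1119] hd 12.78 tilt 0.42 F [ 0.3 -0.5 -0. ] w 0.348 gf 0 j7 -0.44 j1 -0.04
  xyz [0.0003, 0.006, 0.0708] ang [-0.3, 0.3, 0.3]
[488.91595152 273.49671021] [177.73559336 285.30177913]
```

View pics/e.png

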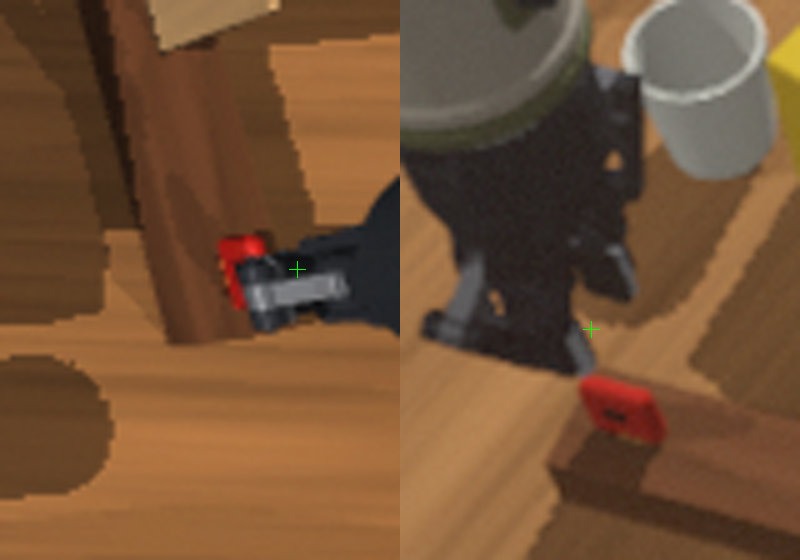

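Crop `e` shows the fingertips about 2 px right of prediction in the scene view, the same bias as the key there. That puts the key at (0.4465,-0.3845). The tool was still settling, so I'll let it settle before planning.

>>> carry_out:
  motion:
    - {"xyz": [0, 0, 0], "angular": [0, 0, 0]}
    - {"xyz": [0, 0, 0], "angular": [0, 0, 0]}
    - {"xyz": [0, 0, 0], "angular": [0, 0, 0]}

```text
clock: 3.9
position: [0.445, -0.3792, 0.1115]
ee_rot: [0.994, 0.11, -0.003, -0.002]
ft_force: [-1.5, 0.5, -0.7]
grip_width: 0.349
grasp_force: 0.0
```

```bash
python3 -c "
from h import *
plan((.4465,-.3845,.041,12.5))"
```

```text
t3.9 [ 0.445  -0.3792  0.1115] hd 12.68 tilt 0.38 F [-1.5  0.5 -0.7] w 0.349 gf 0 j7 -0.43 j1 -0.03
  xyz [0.0006, 0.0058, 0.0705] ang [-0.3, 0.3, 0.2]
```

>>> carry_out:
  motion:
    - {"xyz": [0.0006, 0.0058, 0.0], "angular": [-0.3, 0.3, 0.2]}
    - {"xyz": [0.0006, 0.0058, 0.02], "angular": [-0.3, 0.3, 0.2]}
    - {"xyz": [0.0006, 0.0058, 0.04], "angular": [-0.3, 0.3, 0.2]}
    - {"xyz": [0.0006, 0.0058, 0.06], "angular": [-0.3, 0.3, 0.2]}
    - {"xyz": [0.0006, 0.0058, 0.0705], "angular": [-0.3, 0.3, 0.2]}
    - {"xyz": [0.0006, 0.0058, 0.0705], "angular": [-0.3, 0.3, 0.2]}
    - {"xyz": [0.0006, 0.0058, 0.0705], "angular": [-0.3, 0.3, 0.2]}
    - {"xyz": [0.0006, 0.0058, 0.0705], "angular": [-0.3, 0.3, 0.2]}

```text
clock: 4.7
position: [0.4467, -0.3849, 0.0415]
ee_rot: [0.994, 0.109, 0.001, 0.0]
ft_force: [0.1, 1.0, 0.1]
grip_width: 0.354
grasp_force: 0.0
```

>>> carry_out:
  motion:
    - {"xyz": [0, 0, 0], "angular": [0, 0, 0]}
    - {"xyz": [0, 0, 0], "angular": [0, 0, 0]}
    - {"xyz": [0, 0, 0], "angular": [0, 0, 0]}
    - {"xyz": [0, 0, 0], "angular": [0, 0, 0]}
    - {"xyz": [0, 0, 0], "angular": [0, 0, 0]}
    - {"xyz": [0, 0, 0], "angular": [0, 0, 0]}
  hand: 0.0
  grip_force: 40

```text
clock: 5.3
position: [0.4466, -0.3846, 0.0413]
ee_rot: [0.994, 0.109, 0.001, 0.0]
ft_force: [-1.3, 0.5, 6.9]
grip_width: 0.111
grasp_force: 39.9
```

```bash
python3 -c "
from h import *
plan((.4465,-.3845,.041,12.5))"
```

```text
t5.3 [ 0.4466 -0.3846  0.0413] hd 12.48 tilt 0.06 F [-1.3  0.5  6.9] w 0.111 gf 40 j7 -0.38 j1 0.02
  xyz [-0.0001, -0.0002, 0.0003] ang [0.0, -0.1, -0.0]
```

The key is gripped: the width reads 9.4 mm against a 10 mm bow. The home TCP is (0.4466,-0.3846,0.0413) at heading 12.5. Now I'll lift it.

>>> carry_out:
  motion:
    - {"xyz": [0, 0, -0.01], "angular": [0, 0, 0]}
    - {"xyz": [0, 0, -0.025], "angular": [0, 0, 0]}
    - {"xyz": [0, 0, -0.045], "angular": [0, 0, 0]}
    - {"xyz": [0, 0, -0.08], "angular": [0, 0, 0]}
    - {"xyz": [0, 0, -0.12], "angular": [0, 0, 0]}
    - {"xyz": [0, 0, -0.14], "angular": [0, 0, 0]}
    - {"xyz": [0, 0, -0.14], "angular": [0, 0, 0]}
    - {"xyz": [0, 0, -0.14], "angular": [0, 0, 0]}
    - {"xyz": [0, 0, -0.14], "angular": [0, 0, 0]}

```text
clock: 6.2
position: [0.4458, -0.3839, 0.1798]
ee_rot: [0.994, 0.109, -0.0, -0.0]
ft_force: [-0.6, -0.3, -0.7]
grip_width: 0.113
grasp_force: 39.0
```

```bash
python3 -c "
from h import *
plan((.435,-.3,.18,93),(.435,-.1855,.175,174.7))"
```

```text
t6.2 [ 0.4458 -0.3839  0.1798] hd 12.48 tilt 0.08 F [-0.6 -0.3 -0.7] w 0.113 gf 39 j7 -0.47 j1 -0.07
  xyz [0.0076, -0.0843, -0.0001] ang [-0.1, -0.0, -80.5]
  xyz [0.0324, -0.1961, 0.005] ang [-0.1, -0.1, -162.2]
```

>>> carry_out:
  motion:
    - {"xyz": [0.0076, -0.02, 0], "angular": [0, 0, -80.5]}
    - {"xyz": [0.0076, -0.04, 0], "angular": [0, 0, -80.5]}
    - {"xyz": [0.0076, -0.06, 0], "angular": [0, 0, -80.5]}
    - {"xyz": [0.0076, -0.0843, 0], "angular": [0, 0, -80.5]}
    - {"xyz": [0.0076, -0.0843, 0], "angular": [0, 0, -80.5]}
    - {"xyz": [0.0076, -0.0843, 0], "angular": [0, 0, -80.5]}
    - {"xyz": [0.0076, -0.0843, 0], "angular": [0, 0, -80.5]}
    - {"xyz": [0.0076, -0.0843, 0], "angular": [0, 0, -80.5]}
    - {"xyz": [0.0076, -0.0843, 0], "angular": [0, 0, -80.5]}
    - {"xyz": [0.0076, -0.0843, 0], "angular": [0, 0, -80.5]}
    - {"xyz": [0.0076, -0.0843, 0], "angular": [0, 0, -80.5]}
    - {"xyz": [0.0076, -0.0843, 0], "angular": [0, 0, -80.5]}

```text
clock: 7.4
position: [0.435, -0.3003, 0.1799]
ee_rot: [0.689, 0.724, -0.0, -0.001]
ft_force: [-0.1, -0.4, -0.4]
grip_width: 0.105
grasp_force: 39.1
```

```bash
python3 -c "
from h import *
plan((.435,-.1855,.175,174.7))"
```

```text
t7.4 [ 0.435  -0.3003  0.1799] hd 92.85 tilt 0.07 F [-0.1 -0.4 -0.4] w 0.105 gf 39 j7 0.67 j1 -0.10
  xyz [0.1147, 0.0057, 0.0049] ang [-0.0, -0.1, -81.9]
```

>>> carry_out:
  motion:
    - {"xyz": [0.03, 0.0057, 0.005], "angular": [0, 0, -81.9]}
    - {"xyz": [0.06, 0.0057, 0.005], "angular": [0, 0, -81.9]}
    - {"xyz": [0.09, 0.0057, 0.005], "angular": [0, 0, -81.9]}
    - {"xyz": [0.1147, 0.0057, 0.005], "angular": [0, 0, -81.9]}
    - {"xyz": [0.1147, 0.0057, 0.005], "angular": [0, 0, -81.9]}
    - {"xyz": [0.1147, 0.0057, 0.005], "angular": [0, 0, -81.9]}
    - {"xyz": [0.1147, 0.0057, 0.005], "angular": [0, 0, -81.9]}
    - {"xyz": [0.1147, 0.0057, 0.005], "angular": [0, 0, -81.9]}
    - {"xyz": [0.1147, 0.0057, 0.005], "angular": [0, 0, -81.9]}
    - {"xyz": [0.1147, 0.0057, 0.005], "angular": [0, 0, -81.9]}
    - {"xyz": [0.1147, 0.0057, 0.005], "angular": [0, 0, -81.9]}
    - {"xyz": [0.1147, 0.0057, 0.005], "angular": [0, 0, -81.9]}

```text
clock: 8.6
position: [0.435, -0.1856, 0.1753]
ee_rot: [0.047, 0.999, 0.0, -0.0]
ft_force: [0.4, 0.5, -0.4]
grip_width: 0.11
grasp_force: 39.1
```

Run:
```python
from h import *
plan((.435,-.1855,.145,174.7))
t=load("top");s=load("scene")
d=np.zeros((560,800,3),np.uint8)
d[:,:400]=cv2.resize(t["img"][215:327,360:440],(400,560),interpolation=cv2.INTER_CUBIC)
d[:,400:]=cv2.resize(s["img"][150:262,190:270],(400,560),interpolation=cv2.INTER_CUBIC)
p=get_obs()["position"]
for c,o,x in((t,(360,215),0),(s,(190,150),400)):
  for q in (p,p+[0,0,-.0053-.028],[.435,-.1855,.11]):
    u=(proj(c,q)-o+.5)*5;print(c["n"],u);cv2.drawMarker(d,(int(u[0])+x,int(u[1])),(0,255,0),0,10,1)
cv2.imwrite("pics/f.png",d[:,:,::-1])
```

```text
t8.6 [ 0.435  -0.1856  0.1753] hd 174.67 tilt 0.02 F [ 0.4  0.5 -0.4] w 0.110 gf 39 j7 1.80 j1 -0.22
  xyz [-0.0, 0.0001, 0.0303] ang [0.0, -0.0, -0.0]
top [242.32731996 302.10303258]
top [222.88166056 303.92261514]
top [205.43840107 305.64775527]
scene [175.74996607 265.56216994]
scene [187.0205956  313.67950645]
scene [197.41156801 357.77283338]
```

View pics/f.png

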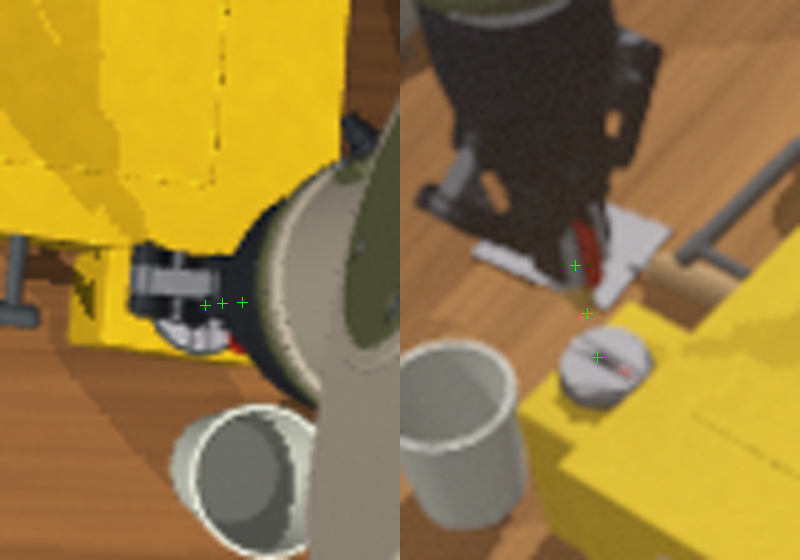

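Crop `f` shows the blade just above the barrel, and the barrel centre in the scene view is offset from prediction by the known bias. I'll measure the blade numerically against the keyway.

Run:
```python
from h import *
s=load("scene")
p=get_obs()["position"]
u=chest(1,0)[:2]-CO;n=chest(0,1)[:2]-CO
def P(dx,dy,z): return np.round(proj(s,[*(p[:2]+u*dx+n*dy),z]),1).tolist()
zs=p[2]-.0053
print("blade sh",P(.007,0,zs),P(-.007,0,zs),"tip",P(.004,0,zs-.028),P(-.004,0,zs-.028),"bow",P(.017,-.005,zs),P(.017,.005,zs),P(.017,0,zs+.036))
H=s["hsv"]
for r in range(200,220):print(r," ".join("%3d/%3d/%3d"%tuple(H[r,c]) for c in range(300-80,300-66)))
```

```text
blade sh [227.4, 205.5] [222.7, 202.9] tip [228.2, 213.0] [225.6, 211.5] bow [229.2, 208.8] [232.2, 206.0] [228.3, 196.5]
200  17/ 85/ 54  12/ 83/ 52   9/ 23/ 78   6/ 14/ 94   9/ 19/ 94   9/ 51/ 85   5/163/ 89   6/185/105   5/178/106   6/166/103   3/ 70/ 98   6/ 11/116 165/  6/164 158/  6/181
201  14/ 80/ 54  13/ 88/ 55  13/ 44/ 69   4/ 20/ 90  13/ 19/ 95   6/ 31/ 83   5/127/ 92   6/185/106   6/196/103   6/184/104   5/ 82/ 96   0/  9/119 165/  6/166 150/  4/182
202  14/ 88/ 55  18/ 83/ 55  10/ 48/ 64   8/ 23/ 88  10/ 16/ 95  10/ 26/ 88   7/119/ 86   5/184/100   5/188/103   6/189/101   2/ 54/117 170/ 10/154 160/  4/176 165/  6/183
203  11/ 72/ 57  14/101/ 53  16/ 62/ 62  10/ 28/ 83  11/ 21/ 98  11/ 22/ 91   7/ 70/ 80   6/172/ 92   7/194/105   6/191/ 99   0/ 48/137 177/ 13/174 168/  7/185 173/  6/184
204  12/ 77/ 56  17/ 93/ 52  15/ 98/ 57  12/ 32/ 79  13/ 19/ 95  11/ 21/ 96   5/ 51/ 85   7/163/ 94   6/182/105   5/183/103   2/ 86/131 178/ 18/169 173/  6/185 165/  6/185
205   7/ 31/ 75  12/ 96/ 53  14/ 91/ 53  13/ 41/ 74  15/ 22/ 92  13/ 19/ 95   9/ 48/ 85   6/148/ 95   5/189/104   7/19
[... 1761 characters left out ...]
  21/ 84/207
216  15/139/174  16/139/172  15/137/170  15/141/173  15/145/172  15/127/167  12/ 80/168   9/ 41/175   8/ 23/181 175/  8/183 160/  4/184 165/  6/185 150/  6/184 162/  7/185
217  15/140/171  15/140/170  15/141/172  15/140/173  13/ 90/178  12/ 52/171   5/ 17/161 165/  6/169 160/  4/177 160/  4/183 160/  4/185 165/  5/186 162/  7/186 158/  6/185
218  15/138/170  15/139/172  15/142/172  14/116/169   9/ 37/179   0/ 10/183 165/  6/170 173/  6/160 173/  6/162 170/  4/172 165/  6/180 165/  6/185 158/  6/185 165/  6/185
219  15/139/171  15/140/173  14/128/173  12/ 62/165 176/ 11/166 170/  4/172 173/  6/173 162/  7/171 165/  6/162 174/  8/151 173/  7/156 170/  4/172 162/  7/182 165/  6/185
```

The blade tip, at about (226.7,212) in the scene view, projects down to (228.8,220.8). The keyway centre is at about (230.5,221.5), so the key needs about +5 mm along chest x. I'll shift, lower to just above the mouth and look close up.

>>> carry_out:
  motion:
    - {"xyz": [-0.005, 0, 0.005], "angular": [0, 0, 0]}
    - {"xyz": [-0.005, 0, 0.015], "angular": [0, 0, 0]}
    - {"xyz": [-0.005, 0, 0.024], "angular": [0, 0, 0]}
    - {"xyz": [-0.005, 0, 0.024], "angular": [0, 0, 0]}
    - {"xyz": [-0.005, 0, 0.024], "angular": [0, 0, 0]}
    - {"xyz": [-0.005, 0, 0.024], "angular": [0, 0, 0]}

```text
clock: 9.35
position: [0.4402, -0.1861, 0.1517]
ee_rot: [0.045, 0.999, 0.0, 0.0]
ft_force: [-0.2, 0.0, 0.2]
grip_width: 0.113
grasp_force: 39.1
```

Run:
```python
from h import *
plan((.44,-.1855,.15,174.7))
t=load("top");s=load("scene")
d=np.zeros((560,800,3),np.uint8)
d[:,:400]=cv2.resize(t["img"][258:294,382:408],(400,560),interpolation=cv2.INTER_CUBIC)
d[:,400:]=cv2.resize(s["img"][202:238,216:242],(400,560),interpolation=cv2.INTER_CUBIC)
cv2.imwrite("pics/g.png",d[:,:,::-1])
```

```text
t9.3 [ 0.4402 -0.1861  0.1517] hd 174.87 tilt 0.01 F [-0.2  0.   0.2] w 0.113 gf 39 j7 1.82 j1 -0.21
  xyz [0.0002, 0.0006, 0.0017] ang [0.0, 0.0, 0.2]
```

View pics/g.png

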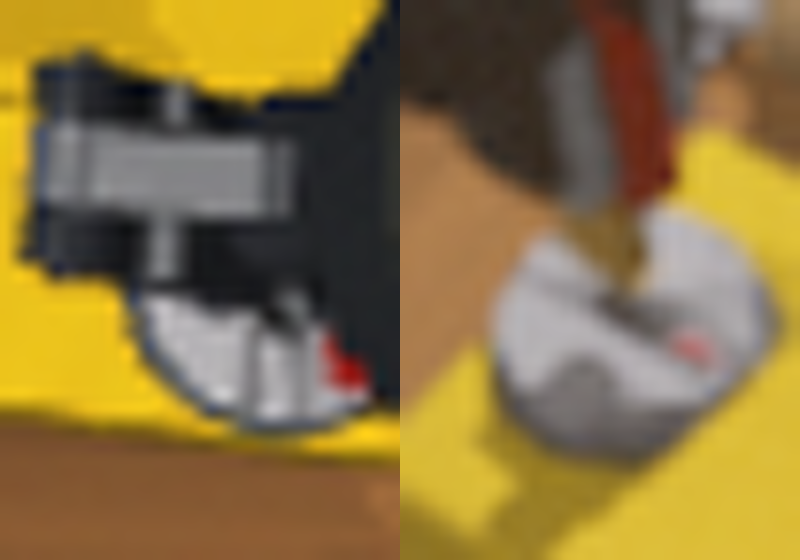

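Crop `g` shows the blade tip at (625,285), which projects down to (633,321), right on the keyway's centre at about (632,319). I'll insert gently.

>>> carry_out:
  motion:
    - {"xyz": [0, 0, 0.004], "angular": [0, 0, 0]}
    - {"xyz": [0, 0, 0.008], "angular": [0, 0, 0]}
    - {"xyz": [0, 0, 0.011], "angular": [0, 0, 0]}
    - {"xyz": [0, 0, 0.014], "angular": [0, 0, 0]}
    - {"xyz": [0, 0, 0.017], "angular": [0, 0, 0]}
    - {"xyz": [0, 0, 0.017], "angular": [0, 0, 0]}

```text
clock: 10.05
position: [0.44, -0.1856, 0.1341]
ee_rot: [0.045, 0.999, 0.0, -0.0]
ft_force: [0.1, 3.1, -0.9]
grip_width: 0.109
grasp_force: 39.0
```

```bash
python3 -c "
from h import *
plan((.44,-.186,.1155,174.7))"
```

```text
t10.1 [ 0.44   -0.1856  0.1341] hd 174.89 tilt 0.04 F [ 0.1  3.1 -0.9] w 0.109 gf 39 j7 1.84 j1 -0.21
  xyz [-0.0001, -0.0004, 0.0186] ang [0.0, -0.0, 0.2]
```

>>> carry_out:
  motion:
    - {"xyz": [0, 0.0005, 0.003], "angular": [0, 0, 0]}
    - {"xyz": [0, 0.0005, 0.006], "angular": [0, 0, 0]}
    - {"xyz": [0, 0.0005, 0.009], "angular": [0, 0, 0]}
    - {"xyz": [0, 0.0005, 0.012], "angular": [0, 0, 0]}
    - {"xyz": [0, 0.0005, 0.015], "angular": [0, 0, 0]}
    - {"xyz": [0, 0.0005, 0.017], "angular": [0, 0, 0]}
    - {"xyz": [0, 0.0005, 0.019], "angular": [0, 0, 0]}
    - {"xyz": [0, 0.0005, 0.019], "angular": [0, 0, 0]}
    - {"xyz": [0, 0.0005, 0.019], "angular": [0, 0, 0]}

```text
clock: 10.95
position: [0.4401, -0.1854, 0.1153]
ee_rot: [0.045, 0.999, 0.0, -0.0]
ft_force: [0.7, 2.4, -2.0]
grip_width: 0.108
grasp_force: 39.0
```

```bash
python3 -c "
from h import *
plan((.44,-.186,.1155,174.7))"
```

```text
t10.9 [ 0.4401 -0.1854  0.1153] hd 174.88 tilt 0.02 F [ 0.7  2.4 -2. ] w 0.108 gf 39 j7 1.85 j1 -0.21
  xyz [0.0, -0.0006, -0.0002] ang [0.0, -0.0, 0.2]
```

>>> carry_out:
  motion:
    - {"xyz": [0, 0.0003, 0.001], "angular": [0, 0, 0]}
    - {"xyz": [0, 0.0003, 0.002], "angular": [0, 0, 0]}
    - {"xyz": [0, 0.0003, 0.002], "angular": [0, 0, 0]}

```text
clock: 11.25
position: [0.4404, -0.1855, 0.115]
ee_rot: [0.045, 0.999, 0.0, 0.0]
ft_force: [-8.7, 5.0, 20.4]
grip_width: 0.108
grasp_force: 42.4
```

The key is home, with Fz = 20 N on the shoulder. It sits about 5 mm along tool +x from the TCP, so I'll turn about that point, a little at first, and watch the forces.

>>> carry_out:
  motion:
    - {"xyz": [0, 0, -0.0015], "angular": [0, 0, 0]}
    - {"xyz": [0.0, -0.0007, -0.0015], "angular": [0, 0, 8]}
    - {"xyz": [0.0002, -0.0014, -0.0015], "angular": [0, 0, 16]}
    - {"xyz": [0.0004, -0.002, -0.0015], "angular": [0, 0, 24]}
    - {"xyz": [0.0004, -0.002, -0.0015], "angular": [0, 0, 24]}
    - {"xyz": [0.0004, -0.002, -0.0015], "angular": [0, 0, 24]}

```text
clock: 11.85
position: [0.44, -0.1863, 0.1152]
ee_rot: [0.251, 0.968, 0.001, 0.0]
ft_force: [-0.2, 5.9, 2.1]
grip_width: 0.109
grasp_force: 39.8
```

```bash
python3 -c "
from h import *
plan((.44,-.186,.1155,150.7));o=get_obs();print(o['torque'])"
```

```text
t11.8 [ 0.44   -0.1863  0.1152] hd 150.90 tilt 0.07 F [-0.2  5.9  2.1] w 0.109 gf 40 j7 1.44 j1 -0.23
  xyz [0.0001, 0.0003, -0.0003] ang [0.1, -0.0, 0.2]
[ 1.4650581  -0.17986035 -0.00549124]
```

>>> carry_out:
  motion:
    - {"xyz": [0.0005, 0.0005, 0], "angular": [0, 0, 8]}
    - {"xyz": [0.0006, 0.0001, 0], "angular": [0, 0, 16]}
    - {"xyz": [0.0008, -0.0003, 0], "angular": [0, 0, 24]}
    - {"xyz": [0.001, -0.0007, 0], "angular": [0, 0, 32]}
    - {"xyz": [0.0012, -0.001, 0], "angular": [0, 0, 40]}
    - {"xyz": [0.0012, -0.001, 0], "angular": [0, 0, 40]}
    - {"xyz": [0.0012, -0.001, 0], "angular": [0, 0, 40]}

```text
clock: 12.55
position: [0.4385, -0.1874, 0.1153]
ee_rot: [0.565, 0.825, 0.0, 0.0]
ft_force: [1.6, 3.6, 2.0]
grip_width: 0.111
grasp_force: 39.6
```

```bash
python3 -c "
from h import *
plan((.44,-.186,.1155,78));o=get_obs();print(o['torque'])"
```

```text
t12.6 [ 0.4385 -0.1874  0.1153] hd 111.13 tilt 0.05 F [1.6 3.6 2. ] w 0.111 gf 40 j7 0.75 j1 -0.28
  xyz [0.0007, 0.0019, -0.0002] ang [0.0, -0.0, 33.1]
[ 0.8688436  -0.41814557 -0.03400798]
```

>>> carry_out:
  motion:
    - {"xyz": [0.0006, 0, 0], "angular": [0, 0, 8]}
    - {"xyz": [0.0007, -0.0005, 0], "angular": [0, 0, 16]}
    - {"xyz": [0.0009, -0.001, 0], "angular": [0, 0, 24]}
    - {"xyz": [0.001, -0.0013, 0], "angular": [0, 0, 30]}
    - {"xyz": [0.0012, -0.0015, 0], "angular": [0, 0, 36]}
    - {"xyz": [0.0012, -0.0015, 0], "angular": [0, 0, 39]}
    - {"xyz": [0.0012, -0.0015, 0], "angular": [0, 0, 39]}

```text
clock: 13.25
position: [0.4366, -0.1873, 0.1153]
ee_rot: [0.809, 0.588, 0.0, 0.001]
ft_force: [3.4, 1.1, 1.5]
grip_width: 0.108
grasp_force: 39.8
```

```bash
python3 -c "
from h import *
plan((.44,-.186,.1155,78));o=get_obs();print(o['torque'])"
```

```text
t13.2 [ 0.4366 -0.1873  0.1153] hd 72.05 tilt 0.07 F [3.4 1.1 1.5] w 0.108 gf 40 j7 0.07 j1 -0.33
  xyz [0.0022, 0.0028, -0.0002] ang [0.1, 0.0, -6.0]
[ 0.18676903 -0.59639731  0.41578152]
```

The torque jumped to 0.42 N m against 0.04 N m of friction, so the barrel is at its stop. I'll ease back within the play, release the key, lift, and plan the move to the handle.

>>> carry_out:
  motion:
    - {"xyz": [0, 0, 0], "angular": [0, 0, -3]}
    - {"xyz": [0, 0, 0], "angular": [0, 0, -5]}
    - {"xyz": [0, 0, 0], "angular": [0, 0, -5]}

```text
clock: 13.55
position: [0.4367, -0.1873, 0.1153]
ee_rot: [0.782, 0.623, 0.0, 0.001]
ft_force: [3.4, 0.9, 0.7]
grip_width: 0.113
grasp_force: 39.3
```

>>> carry_out:
  motion:
    - {"xyz": [0, 0, 0], "angular": [0, 0, 0]}
    - {"xyz": [0, 0, 0], "angular": [0, 0, 0]}
    - {"xyz": [0, 0, 0], "angular": [0, 0, 0]}
    - {"xyz": [0, 0, -0.02], "angular": [0, 0, 0]}
    - {"xyz": [0, 0, -0.05], "angular": [0, 0, 0]}
    - {"xyz": [0, 0, -0.08], "angular": [0, 0, 0]}
    - {"xyz": [0, 0, -0.08], "angular": [0, 0, 0]}
    - {"xyz": [0, 0, -0.08], "angular": [0, 0, 0]}
    - {"xyz": [0, 0, -0.08], "angular": [0, 0, 0]}
  hand: 0.35

```text
clock: 14.45
position: [0.4356, -0.1868, 0.1941]
ee_rot: [0.783, 0.622, -0.001, -0.001]
ft_force: [-0.6, -0.2, 0.5]
grip_width: 0.352
grasp_force: 0.0
```

Run:
```python
from h import *
print(chest(-.1205,.04,.103),chest(-.1055,-.085))
h=[.4316,-.0601]
plan((*h,.18,84.7),(*h,.084,84.7))
t=load("top");s=load("scene")
d=np.zeros((560,800,3),np.uint8)
d[:,:400]=cv2.resize(t["img"][208:320,350:430],(400,560),interpolation=cv2.INTER_CUBIC)
d[:,400:]=cv2.resize(s["img"][170:282,190:270],(400,560),interpolation=cv2.INTER_CUBIC)
cv2.imwrite("pics/h.png",d[:,:,::-1])
```

```text
[ 0.43171    -0.05954036  0.103     ] [ 0.43509954 -0.1853915   0.        ]
t14.4 [ 0.4356 -0.1868  0.1941] hd 76.88 tilt 0.09 F [-0.6 -0.2  0.5] w 0.352 gf 0 j7 0.09 j1 -0.35
  xyz [0.1224, -0.0326, 0.0141] ang [-0.1, -0.0, -7.8]
  xyz [0.1224, -0.0325, 0.1101] ang [-0.1, -0.0, -7.8]
```

View pics/h.png

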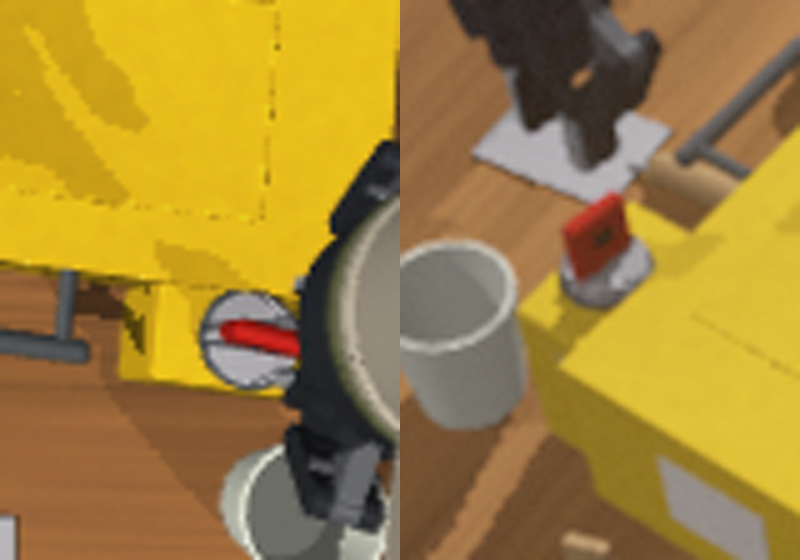

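Crop `h` shows the key upright in the lock, turned parallel to the chest's front. Now to the handle.

>>> carry_out:
  motion:
    - {"xyz": [0.04, -0.033, 0.0], "angular": [0, 0, -7.8]}
    - {"xyz": [0.08, -0.034, 0.01], "angular": [0, 0, -7.8]}
    - {"xyz": [0.1224, -0.034, 0.014], "angular": [0, 0, -7.8]}
    - {"xyz": [0.1224, -0.034, 0.014], "angular": [0, 0, -7.8]}
    - {"xyz": [0.1224, -0.034, 0.014], "angular": [0, 0, -7.8]}
    - {"xyz": [0.1224, -0.034, 0.014], "angular": [0, 0, -7.8]}
    - {"xyz": [0.1224, -0.034, 0.014], "angular": [0, 0, -7.8]}
  hand: 0.3

```text
clock: 15.25
position: [0.4307, -0.061, 0.1809]
ee_rot: [0.74, 0.673, -0.0, -0.0]
ft_force: [0.0, -0.0, 0.4]
grip_width: 0.298
grasp_force: 0.0
```

Run:
```python
from h import *
plan((.433,-.06,.084,84.7))
```

```text
t15.2 [ 0.4307 -0.061   0.1809] hd 84.57 tilt 0.02 F [ 0.  -0.   0.4] w 0.298 gf 0 j7 -0.10 j1 -0.48
  xyz [0.0012, 0.0022, 0.0969] ang [-0.0, 0.0, -0.1]
```

>>> carry_out:
  motion:
    - {"xyz": [0.001, 0.0022, 0.03], "angular": [0, 0, 0]}
    - {"xyz": [0.001, 0.0022, 0.05], "angular": [0, 0, 0]}
    - {"xyz": [0.001, 0.0022, 0.065], "angular": [0, 0, 0]}
    - {"xyz": [0.001, 0.0022, 0.08], "angular": [0, 0, 0]}
    - {"xyz": [0.001, 0.0022, 0.09], "angular": [0, 0, 0]}
    - {"xyz": [0.001, 0.0022, 0.097], "angular": [0, 0, 0]}
    - {"xyz": [0.001, 0.0022, 0.097], "angular": [0, 0, 0]}
    - {"xyz": [0.001, 0.0022, 0.097], "angular": [0, 0, 0]}

```text
clock: 16.05
position: [0.4335, -0.0594, 0.0844]
ee_rot: [0.739, 0.673, 0.0, 0.0]
ft_force: [1.6, 0.4, -0.9]
grip_width: 0.299
grasp_force: 0.0
```

>>> carry_out:
  motion:
    - {"xyz": [0, 0, 0], "angular": [0, 0, 0]}
    - {"xyz": [0, 0, 0], "angular": [0, 0, 0]}
    - {"xyz": [0, 0, 0], "angular": [0, 0, 0]}
    - {"xyz": [0, 0, 0], "angular": [0, 0, 0]}
  hand: 0.0
  grip_force: 30

```text
clock: 16.45
position: [0.4342, -0.0592, 0.0847]
ee_rot: [0.739, 0.673, 0.001, 0.001]
ft_force: [4.4, -0.9, 2.8]
grip_width: 0.114
grasp_force: 29.6
```

Run:
```python
from h import *
plan((.433,-.06,.084,84.7))
```

```text
t16.4 [ 0.4342 -0.0592  0.0847] hd 84.67 tilt 0.12 F [ 4.4 -0.9  2.8] w 0.114 gf 30 j7 -0.02 j1 -0.47
  xyz [-0.0009, -0.0011, 0.0007] ang [0.1, -0.0, -0.0]
```

The bar is gripped, 1 mm further in +x than planned. Now I'll swing the lid along its arc.

>>> carry_out:
  motion:
    - {"xyz": [0, 0.0009, -0.0165], "angular": [0, 0, 0]}
    - {"xyz": [0, 0.0031, -0.0329], "angular": [0, 0, 0]}
    - {"xyz": [0, 0.0065, -0.0491], "angular": [0, 0, 0]}
    - {"xyz": [0, 0.0113, -0.065], "angular": [0, 0, 0]}
    - {"xyz": [0, 0.0173, -0.0804], "angular": [0, 0, 0]}
    - {"xyz": [0, 0.0246, -0.0953], "angular": [0, 0, 0]}
    - {"xyz": [0, 0.033, -0.1096], "angular": [0, 0, 0]}
    - {"xyz": [0, 0.0425, -0.1231], "angular": [0, 0, 0]}
    - {"xyz": [0, 0.053, -0.1359], "angular": [0, 0, 0]}
    - {"xyz": [0, 0.0646, -0.1477], "angular": [0, 0, 0]}
    - {"xyz": [0, 0.077, -0.1586], "angular": [0, 0, 0]}
    - {"xyz": [0, 0.0903, -0.1685], "angular": [0, 0, 0]}

```text
clock: 17.65
position: [0.5214, -0.0674, 0.253]
ee_rot: [0.739, 0.673, -0.001, -0.002]
ft_force: [-10.3, 0.6, 9.4]
grip_width: 0.12
grasp_force: 30.4
```

Run:
```python
from h import *
p0=np.array([.4345,-.0592,.0847])
u=np.array([np.cos(CY),np.sin(CY),0])
for th in np.arange(1.04,1.70,.08).tolist()+[1.68]:
    a=th+.012;q=p0+u*.207*(1-np.cos(a))+[0,0,.207*(np.sin(a)-.012)];print(round(th,2),end=" ");plan((*q,84.67))
```

```text
1.04 t17.6 [ 0.5214 -0.0674  0.253 ] hd 84.67 tilt 0.29 F [-10.3   0.6   9.4] w 0.120 gf 30 j7 0.00 j1 -0.46
  xyz [0.0002, 0.017, -0.0091] ang [-0.3, -0.0, 0.0]
1.12 t17.6 [ 0.5214 -0.0674  0.253 ] hd 84.67 tilt 0.29 F [-10.3   0.6   9.4] w 0.120 gf 30 j7 0.00 j1 -0.46
  xyz [0.0002, 0.0317, -0.0168] ang [-0.3, -0.0, 0.0]
1.2 t17.6 [ 0.5214 -0.0674  0.253 ] hd 84.67 tilt 0.29 F [-10.3   0.6   9.4] w 0.120 gf 30 j7 0.00 j1 -0.46
  xyz [0.0002, 0.0469, -0.0233] ang [-0.3, -0.0, 0.0]
1.28 t17.6 [ 0.5214 -0.0674  0.253 ] hd 84.67 tilt 0.29 F [-10.3   0.6   9.4] w 0.120 gf 30 j7 0.00 j1 -0.46
  xyz [0.0002, 0.0626, -0.0285] ang [-0.3, -0.0, 0.0]
1.36 t17.6 [ 0.5214 -0.0674  0.253 ] hd 84.67 tilt 0.29 F [-10.3   0.6   9.4] w 0.120 gf 30 j7 0.00 j1 -0.46
  xyz [0.0002, 0.0787, -0.0325] ang [-0.3, -0.0, 0.0]
1.44 t17.6 [ 0.5214 -0.0674  0.253 ] hd 84.67 tilt 0.29 F [-10.3   0.6   9.4] w 0.120 gf 30 j7 0.00 j1 -0.46
  xyz [0.0002, 0.095, -0.0352] ang [-0.3, -0.0, 0.0]
1.52 t17.6 [ 0.5214 -0.0674  0.253 ] hd 84.67 tilt 0.29 F [-10.3   0.6   9.4] w 0.120 gf 30 j7 0.00 j1 -0.46
  xyz [0.0003, 0.1115, -0.0366] ang [-0.3, -0.0, 0.0]
1.6 t17.6 [ 0.5214 -0.0674  0.253 ] hd 84.67 tilt 0.29 F [-10.3   0.6   9.4] w 0.120 gf 30 j7 0.00 j1 -0.46
  xyz [0.0003, 0.128, -0.0367] ang [-0.3, -0.0, 0.0]
1.68 t17.6 [ 0.5214 -0.0674  0.253 ] hd 84.67 tilt 0.29 F [-10.3   0.6   9.4] w 0.120 gf 30 j7 0.00 j1 -0.46
  xyz [0.0003, 0.1445, -0.0354] ang [-0.3, -0.0, 0.0]
1.68 t17.6 [ 0.5214 -0.0674  0.253 ] hd 84.67 tilt 0.29 F [-10.3   0.6   9.4] w 0.120 gf 30 j7 0.00 j1 -0.46
  xyz [0.0003, 0.1445, -0.0354] ang [-0.3, -0.0, 0.0]
```

>>> carry_out:
  motion:
    - {"xyz": [0, 0.014, -0.0088], "angular": [0, 0, 0]}
    - {"xyz": [0, 0.0287, -0.0164], "angular": [0, 0, 0]}
    - {"xyz": [0, 0.044, -0.0229], "angular": [0, 0, 0]}
    - {"xyz": [0, 0.0597, -0.028], "angular": [0, 0, 0]}
    - {"xyz": [0, 0.0758, -0.032], "angular": [0, 0, 0]}
    - {"xyz": [0, 0.0922, -0.0346], "angular": [0, 0, 0]}
    - {"xyz": [0, 0.1087, -0.0359], "angular": [0, 0, 0]}
    - {"xyz": [0, 0.1252, -0.0359], "angular": [0, 0, 0]}
    - {"xyz": [0, 0.135, -0.0352], "angular": [0, 0, 0]}
    - {"xyz": [0, 0.1376, -0.035], "angular": [0, 0, 0]}
    - {"xyz": [0, 0.1376, -0.035], "angular": [0, 0, 0]}
    - {"xyz": [0, 0.1376, -0.035], "angular": [0, 0, 0]}

```text
clock: 18.85
position: [0.6593, -0.0804, 0.287]
ee_rot: [0.739, 0.673, -0.0, -0.001]
ft_force: [-0.3, -1.0, -3.4]
grip_width: 0.118
grasp_force: 31.3
```

```bash
sed -i 's/^CO=.*;CY/CO=np.array([.551,-.1105]);CY/' h.py
python3 - <<'E'
from h import *
plan((0,0,0,84.7))
p=get_obs()["position"];H=chest(.0865,0);d=p-[H[0],H[1],.1005-.019]
u=np.array([np.cos(CY),np.sin(CY)]);x=d[:2]@u;print("rel",x,d[2],np.hypot(x,d[2]),"theta",np.pi/2+np.arctan2(x,d[2])-.012)
E
```

```text
t18.9 [ 0.6593 -0.0804  0.287 ] hd 84.66 tilt 0.08 F [-0.3 -1.  -3.4] w 0.118 gf 31 j7 0.11 j1 -0.33
  xyz [0.0186, -0.6635, 0.288] ang [-0.1, -0.0, -0.0]
rel 0.018545210233818523 0.20550980612517195 0.20634486966295598 theta 1.6487925932208916
```

>>> carry_out:
  motion:
    - {"xyz": [0, 0.003, 0.0003], "angular": [0, 0, 0]}
    - {"xyz": [0, 0.006, 0.0007], "angular": [0, 0, 0]}
    - {"xyz": [0, 0.009, 0.001], "angular": [0, 0, 0]}
    - {"xyz": [0, 0.009, 0.001], "angular": [0, 0, 0]}

```text
clock: 19.25
position: [0.6691, -0.0814, 0.286]
ee_rot: [0.739, 0.673, -0.0, -0.0]
ft_force: [-1.5, -2.3, -6.2]
grip_width: 0.112
grasp_force: 31.0
```

>>> carry_out:
  motion:
    - {"xyz": [0, 0, 0], "angular": [0, 0, 0]}
    - {"xyz": [0, 0, 0], "angular": [0, 0, 0]}
    - {"xyz": [0, 0, 0], "angular": [0, 0, 0]}
    - {"xyz": [0, 0, 0], "angular": [0, 0, 0]}
  hand: 0.35

```text
clock: 19.65
position: [0.6693, -0.0809, 0.287]
ee_rot: [0.739, 0.674, 0.0, 0.0]
ft_force: [-0.4, 0.8, -0.3]
grip_width: 0.346
grasp_force: 0.0
```

>>> carry_out:
  motion:
    - {"xyz": [0, 0, -0.02], "angular": [0, 0, 0]}
    - {"xyz": [0, 0, -0.05], "angular": [0, 0, 0]}
    - {"xyz": [0, 0, -0.07], "angular": [0, 0, 0]}
    - {"xyz": [0, 0, -0.07], "angular": [0, 0, 0]}
    - {"xyz": [0, 0, -0.07], "angular": [0, 0, 0]}
    - {"xyz": [0, 0, -0.07], "angular": [0, 0, 0]}

```text
clock: 20.25
position: [0.6688, -0.081, 0.3555]
ee_rot: [0.739, 0.674, -0.0, -0.001]
ft_force: [1.1, 0.1, 0.6]
grip_width: 0.353
grasp_force: 0.0
```

Run:
```python
from h import *
t=load("top");cv2.imwrite("pics/i.png",cv2.resize(t["img"],(800,500))[:,:,::-1])
for k,v in caps(t).items():print(k,v)
plan((.5,.15,.3,84.7))
```

```text
red [(45, [163.8, 215.8], [0.5552, 0.3624])]
yellow [(52, [205.5, 263.5], [0.4481, 0.2536])]
black [(20, [178.5, 260.0], [0.4539, 0.3161]), (62, [160.8, 260.1], [0.4523, 0.3564])]
white [(35, [203.9, 214.4], [0.5618, 0.2688]), (21, [257.6, 216.9], [0.5601, 0.1422])]
t20.3 [ 0.6688 -0.081   0.3553] hd 84.68 tilt 0.10 F [0.  0.2 0.3] w 0.354 gf 0 j7 0.11 j1 -0.31
  xyz [0.2143, -0.1894, 0.0557] ang [-0.1, -0.0, -0.0]
```

View pics/i.png

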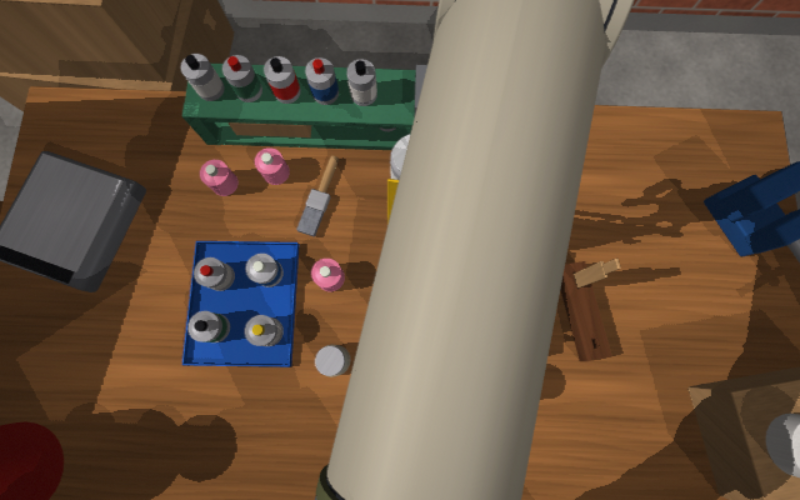

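The lid rests on its stop by itself and all four tins are still in the tray. Yellow goes first, gripped on the body with the fingers along chest x.

Run:
```python
from h import *
plan((.4505,.2545,.20,84.7))
for y in(-.102,-.034,.034,.102):print(np.round(chest(-.012,y),4))
```

```text
t20.3 [ 0.6688 -0.081   0.3553] hd 84.68 tilt 0.10 F [0.  0.2 0.3] w 0.354 gf 0 j7 0.11 j1 -0.31
  xyz [0.3138, -0.2482, 0.1558] ang [-0.1, -0.0, -0.0]
[ 0.5296 -0.211   0.    ]
[ 0.5359 -0.1432  0.    ]
[ 0.5422 -0.0755  0.    ]
[ 0.5485 -0.0078  0.    ]
```

>>> carry_out:
  motion:
    - {"xyz": [0.03, -0.03, 0], "angular": [0, 0, 0]}
    - {"xyz": [0.06, -0.07, 0], "angular": [0, 0, 0]}
    - {"xyz": [0.1, -0.1, 0.0], "angular": [0, 0, 0]}
    - {"xyz": [0.13, -0.13, 0.02], "angular": [0, 0, 0]}
    - {"xyz": [0.16, -0.16, 0.05], "angular": [0, 0, 0]}
    - {"xyz": [0.19, -0.19, 0.07], "angular": [0, 0, 0]}
    - {"xyz": [0.22, -0.22, 0.09], "angular": [0, 0, 0]}
    - {"xyz": [0.26, -0.2482, 0.11], "angular": [0, 0, 0]}
    - {"xyz": [0.3, -0.2482, 0.13], "angular": [0, 0, 0]}
    - {"xyz": [0.3138, -0.2482, 0.1558], "angular": [0, 0, 0]}
    - {"xyz": [0.3138, -0.2482, 0.1558], "angular": [0, 0, 0]}
    - {"xyz": [0.3138, -0.2482, 0.1558], "angular": [0, 0, 0]}
  hand: 0.88

```text
clock: 21.5
position: [0.4509, 0.2534, 0.2005]
ee_rot: [0.739, 0.673, -0.001, 0.0]
ft_force: [0.3, -0.4, -0.9]
grip_width: 0.881
grasp_force: 0.0
```

>>> carry_out:
  motion:
    - {"xyz": [0, 0, 0], "angular": [0, 0, 0]}
    - {"xyz": [0, 0, 0], "angular": [0, 0, 0]}
    - {"xyz": [0, 0, 0], "angular": [0, 0, 0]}

```text
clock: 21.8
position: [0.4516, 0.2538, 0.2017]
ee_rot: [0.74, 0.673, 0.001, -0.0]
ft_force: [0.7, -0.5, 0.7]
grip_width: 0.882
grasp_force: 0.0
```

Run:
```python
from h import *
plan((.4505,.2545,.03,84.7))
```

```text
t21.8 [0.4516 0.2538 0.2017] hd 84.60 tilt 0.09 F [ 0.7 -0.5  0.7] w 0.882 gf 0 j7 -0.66 j1 -0.88
  xyz [0.0004, -0.0013, 0.1717] ang [0.1, -0.1, -0.1]
```

>>> carry_out:
  motion:
    - {"xyz": [0, -0.0013, 0.04], "angular": [0, 0, 0]}
    - {"xyz": [0, -0.0013, 0.08], "angular": [0, 0, 0]}
    - {"xyz": [0, -0.0013, 0.11], "angular": [0, 0, 0]}
    - {"xyz": [0, -0.0013, 0.13], "angular": [0, 0, 0]}
    - {"xyz": [0, -0.0013, 0.15], "angular": [0, 0, 0]}
    - {"xyz": [0, -0.0013, 0.165], "angular": [0, 0, 0]}
    - {"xyz": [0, -0.0013, 0.1717], "angular": [0, 0, 0]}
    - {"xyz": [0, -0.0013, 0.1717], "angular": [0, 0, 0]}
    - {"xyz": [0, -0.0013, 0.1717], "angular": [0, 0, 0]}

```text
clock: 22.7
position: [0.4503, 0.2546, 0.0299]
ee_rot: [0.739, 0.673, 0.001, 0.0]
ft_force: [1.1, -1.7, 0.3]
grip_width: 0.883
grasp_force: 0.0
```

>>> carry_out:
  motion:
    - {"xyz": [0, 0, 0], "angular": [0, 0, 0]}
    - {"xyz": [0, 0, 0], "angular": [0, 0, 0]}
    - {"xyz": [0, 0, 0], "angular": [0, 0, 0]}
    - {"xyz": [0, 0, 0], "angular": [0, 0, 0]}
    - {"xyz": [0, 0, 0], "angular": [0, 0, 0]}
  hand: 0.3
  grip_force: 35

```text
clock: 23.2
position: [0.4503, 0.2548, 0.0301]
ee_rot: [0.739, 0.673, 0.001, -0.0]
ft_force: [-0.7, -0.7, 5.8]
grip_width: 0.646
grasp_force: 36.4
```

>>> carry_out:
  motion:
    - {"xyz": [0, 0, -0.02], "angular": [0, 0, 0]}
    - {"xyz": [0, 0, -0.06], "angular": [0, 0, 0]}
    - {"xyz": [0, 0, -0.1], "angular": [0, 0, 0]}
    - {"xyz": [0, 0, -0.14], "angular": [0, 0, 0]}
    - {"xyz": [0, 0, -0.17], "angular": [0, 0, 0]}
    - {"xyz": [0, 0, -0.17], "angular": [0, 0, 0]}
    - {"xyz": [0, 0, -0.17], "angular": [0, 0, 0]}
    - {"xyz": [0, 0, -0.17], "angular": [0, 0, 0]}

```text
clock: 24.0
position: [0.4491, 0.254, 0.1978]
ee_rot: [0.739, 0.674, -0.001, -0.0]
ft_force: [0.3, -0.1, -1.3]
grip_width: 0.649
grasp_force: 38.0
```

Run:
```python
from h import *
plan((.5296,-.211,.20,84.7))
```

```text
t24.0 [0.4491 0.254  0.1978] hd 84.68 tilt 0.11 F [ 0.3 -0.1 -1.3] w 0.649 gf 38 j7 -0.66 j1 -0.89
  xyz [-0.4556, 0.1233, -0.0018] ang [-0.1, 0.1, -0.0]
```

Tin held. I'll carry it to chest slot 1 (y = -102 mm).

>>> carry_out:
  motion:
    - {"xyz": [-0.03, 0.02, -0.002], "angular": [0, 0, 0]}
    - {"xyz": [-0.075, 0.05, -0.002], "angular": [0, 0, 0]}
    - {"xyz": [-0.12, 0.07, -0.002], "angular": [0, 0, 0]}
    - {"xyz": [-0.165, 0.09, -0.002], "angular": [0, 0, 0]}
    - {"xyz": [-0.21, 0.11, -0.002], "angular": [0, 0, 0]}
    - {"xyz": [-0.255, 0.1233, -0.002], "angular": [0, 0, 0]}
    - {"xyz": [-0.3, 0.1233, -0.002], "angular": [0, 0, 0]}
    - {"xyz": [-0.345, 0.1233, -0.002], "angular": [0, 0, 0]}
    - {"xyz": [-0.39, 0.1233, -0.002], "angular": [0, 0, 0]}
    - {"xyz": [-0.43, 0.1233, -0.002], "angular": [0, 0, 0]}
    - {"xyz": [-0.4556, 0.1233, -0.002], "angular": [0, 0, 0]}
    - {"xyz": [-0.4556, 0.1233, -0.002], "angular": [0, 0, 0]}

```text
clock: 25.2
position: [0.5281, -0.2152, 0.1998]
ee_rot: [0.741, 0.671, -0.002, -0.0]
ft_force: [-0.5, 0.4, -1.8]
grip_width: 0.644
grasp_force: 38.0
```

>>> carry_out:
  motion:
    - {"xyz": [0, 0, 0], "angular": [0, 0, 0]}
    - {"xyz": [0, 0, 0], "angular": [0, 0, 0]}
    - {"xyz": [0, 0, 0], "angular": [0, 0, 0]}

```text
clock: 25.5
position: [0.5305, -0.2092, 0.2006]
ee_rot: [0.738, 0.674, -0.0, -0.0]
ft_force: [0.5, -0.5, -0.6]
grip_width: 0.645
grasp_force: 38.0
```

Run:
```python
from h import *
plan((.530,-.2095,.0315,84.7))
```

```text
t25.5 [ 0.5305 -0.2092  0.2006] hd 84.80 tilt 0.05 F [ 0.5 -0.5 -0.6] w 0.645 gf 38 j7 0.34 j1 -0.26
  xyz [-0.0004, -0.0003, 0.1691] ang [-0.0, -0.0, 0.1]
```

>>> carry_out:
  motion:
    - {"xyz": [0, 0, 0.03], "angular": [0, 0, 0]}
    - {"xyz": [0, 0, 0.06], "angular": [0, 0, 0]}
    - {"xyz": [0, 0, 0.09], "angular": [0, 0, 0]}
    - {"xyz": [0, 0, 0.12], "angular": [0, 0, 0]}
    - {"xyz": [0, 0, 0.145], "angular": [0, 0, 0]}
    - {"xyz": [0, 0, 0.158], "angular": [0, 0, 0]}
    - {"xyz": [0, 0, 0.164], "angular": [0, 0, 0]}
    - {"xyz": [0, 0, 0.169], "angular": [0, 0, 0]}
    - {"xyz": [0, 0, 0.17], "angular": [0, 0, 0]}
    - {"xyz": [0, 0, 0.17], "angular": [0, 0, 0]}

```text
clock: 26.5
position: [0.5308, -0.2108, 0.0318]
ee_rot: [0.739, 0.674, 0.0, 0.0]
ft_force: [-0.3, -0.6, -1.1]
grip_width: 0.644
grasp_force: 38.0
```

Run:
```python
from h import *
plan((.530,-.2095,.0305,84.7))
```

```text
t26.5 [ 0.5308 -0.2108  0.0318] hd 84.68 tilt 0.07 F [-0.3 -0.6 -1.1] w 0.644 gf 38 j7 0.45 j1 -0.19
  xyz [0.0012, -0.0009, 0.0013] ang [0.1, -0.0, -0.0]
```

>>> carry_out:
  motion:
    - {"xyz": [0, 0, 0.001], "angular": [0, 0, 0]}
    - {"xyz": [0, 0, 0.002], "angular": [0, 0, 0]}
    - {"xyz": [0, 0, 0.002], "angular": [0, 0, 0]}

```text
clock: 26.8
position: [0.5308, -0.2108, 0.0302]
ee_rot: [0.739, 0.673, 0.001, 0.0]
ft_force: [-2.0, 1.4, 7.5]
grip_width: 0.647
grasp_force: 39.0
```

>>> carry_out:
  motion:
    - {"xyz": [0, 0, 0], "angular": [0, 0, 0]}
    - {"xyz": [0, 0, 0], "angular": [0, 0, 0]}
    - {"xyz": [0, 0, 0], "angular": [0, 0, 0]}
    - {"xyz": [0, 0, -0.02], "angular": [0, 0, 0]}
    - {"xyz": [0, 0, -0.06], "angular": [0, 0, 0]}
    - {"xyz": [0, 0, -0.1], "angular": [0, 0, 0]}
    - {"xyz": [0, 0, -0.14], "angular": [0, 0, 0]}
    - {"xyz": [0, 0, -0.17], "angular": [0, 0, 0]}
    - {"xyz": [0, 0, -0.17], "angular": [0, 0, 0]}
    - {"xyz": [0, 0, -0.17], "angular": [0, 0, 0]}
    - {"xyz": [0, 0, -0.17], "angular": [0, 0, 0]}
  hand: 0.88

```text
clock: 27.9
position: [0.5297, -0.2104, 0.198]
ee_rot: [0.739, 0.674, -0.0, -0.001]
ft_force: [0.1, 0.5, 0.4]
grip_width: 0.88
grasp_force: 0.0
```

Run:
```python
from h import *
t=load("top")
for k,v in caps(t).items():print(k,v)
plan((.564,.2697,.2,84.7))
```

```text
red [(45, [163.8, 215.8], [0.5552, 0.3624])]
yellow []
black [(56, [160.9, 260.1], [0.4523, 0.3562])]
white [(67, [204.6, 213.9], [0.563, 0.2672]), (27, [257.7, 216.6], [0.5608, 0.142])]
t27.9 [ 0.5297 -0.2104  0.1978] hd 84.68 tilt 0.11 F [0.  0.2 0.4] w 0.878 gf 0 j7 0.35 j1 -0.27
  xyz [0.4812, -0.0103, -0.0021] ang [-0.1, -0.0, -0.0]
```

>>> carry_out:
  motion:
    - {"xyz": [0.03, -0.009, -0.002], "angular": [0, 0, 0]}
    - {"xyz": [0.075, -0.009, -0.002], "angular": [0, 0, 0]}
    - {"xyz": [0.12, -0.009, -0.002], "angular": [0, 0, 0]}
    - {"xyz": [0.17, -0.009, -0.002], "angular": [0, 0, 0]}
    - {"xyz": [0.22, -0.009, -0.002], "angular": [0, 0, 0]}
    - {"xyz": [0.27, -0.009, -0.002], "angular": [0, 0, 0]}
    - {"xyz": [0.32, -0.009, -0.002], "angular": [0, 0, 0]}
    - {"xyz": [0.37, -0.009, -0.002], "angular": [0, 0, 0]}
    - {"xyz": [0.42, -0.009, -0.002], "angular": [0, 0, 0]}
    - {"xyz": [0.46, -0.009, -0.002], "angular": [0, 0, 0]}
    - {"xyz": [0.48, -0.009, -0.002], "angular": [0, 0, 0]}
    - {"xyz": [0.48, -0.009, -0.002], "angular": [0, 0, 0]}

```text
clock: 29.15
position: [0.5646, 0.2714, 0.1993]
ee_rot: [0.738, 0.675, -0.001, -0.001]
ft_force: [0.4, -0.3, -0.2]
grip_width: 0.881
grasp_force: 0.0
```

>>> carry_out:
  motion:
    - {"xyz": [0, 0, 0], "angular": [0, 0, 0]}
    - {"xyz": [0, 0, 0], "angular": [0, 0, 0]}
    - {"xyz": [0, 0, 0], "angular": [0, 0, 0]}
    - {"xyz": [0, 0, 0], "angular": [0, 0, 0]}

```text
clock: 29.55
position: [0.5661, 0.267, 0.2013]
ee_rot: [0.74, 0.673, 0.0, 0.0]
ft_force: [-0.7, -0.3, 0.3]
grip_width: 0.878
grasp_force: 0.0
```

Run:
```python
from h import *
plan((.5655,.2685,.03,84.7))
```

```text
t29.6 [0.5661 0.267  0.2013] hd 84.58 tilt 0.02 F [-0.7 -0.3  0.3] w 0.878 gf 0 j7 -0.50 j1 -0.82
  xyz [0.0014, -0.0008, 0.1713] ang [0.0, -0.0, -0.1]
```

>>> carry_out:
  motion:
    - {"xyz": [0.0014, -0.0005, 0.04], "angular": [0, 0, 0]}
    - {"xyz": [0.0014, -0.0005, 0.08], "angular": [0, 0, 0]}
    - {"xyz": [0.0014, -0.0005, 0.11], "angular": [0, 0, 0]}
    - {"xyz": [0.0014, -0.0005, 0.13], "angular": [0, 0, 0]}
    - {"xyz": [0.0014, -0.0005, 0.15], "angular": [0, 0, 0]}
    - {"xyz": [0.0014, -0.0005, 0.165], "angular": [0, 0, 0]}
    - {"xyz": [0.0014, -0.0005, 0.1713], "angular": [0, 0, 0]}
    - {"xyz": [0.0014, -0.0005, 0.1713], "angular": [0, 0, 0]}
    - {"xyz": [0.0014, -0.0005, 0.1713], "angular": [0, 0, 0]}

```text
clock: 30.45
position: [0.566, 0.2697, 0.0307]
ee_rot: [0.739, 0.673, 0.001, 0.0]
ft_force: [0.4, 0.4, 0.6]
grip_width: 0.879
grasp_force: 0.0
```

>>> carry_out:
  motion:
    - {"xyz": [0, 0, 0], "angular": [0, 0, 0]}
    - {"xyz": [0, 0, 0], "angular": [0, 0, 0]}
    - {"xyz": [0, 0, 0], "angular": [0, 0, 0]}
    - {"xyz": [0, 0, 0], "angular": [0, 0, 0]}
    - {"xyz": [0, 0, -0.02], "angular": [0, 0, 0]}
    - {"xyz": [0, 0, -0.06], "angular": [0, 0, 0]}
    - {"xyz": [0, 0, -0.1], "angular": [0, 0, 0]}
    - {"xyz": [0, 0, -0.14], "angular": [0, 0, 0]}
    - {"xyz": [0, 0, -0.17], "angular": [0, 0, 0]}
    - {"xyz": [0, 0, -0.17], "angular": [0, 0, 0]}
    - {"xyz": [0, 0, -0.17], "angular": [0, 0, 0]}
  hand: 0.3

```text
clock: 31.55
position: [0.5654, 0.2696, 0.1999]
ee_rot: [0.739, 0.674, 0.0, -0.0]
ft_force: [0.3, 1.2, -2.9]
grip_width: 0.646
grasp_force: 37.9
```

>>> carry_out:
  motion:
    - {"xyz": [-0.03, 0.0086, 0], "angular": [0, 0, 0]}
    - {"xyz": [-0.07, 0.0086, 0], "angular": [0, 0, 0]}
    - {"xyz": [-0.115, 0.0086, 0], "angular": [0, 0, 0]}
    - {"xyz": [-0.16, 0.0086, 0], "angular": [0, 0, 0]}
    - {"xyz": [-0.21, 0.0086, 0], "angular": [0, 0, 0]}
    - {"xyz": [-0.26, 0.0086, 0], "angular": [0, 0, 0]}
    - {"xyz": [-0.31, 0.0086, 0], "angular": [0, 0, 0]}
    - {"xyz": [-0.355, 0.0086, 0], "angular": [0, 0, 0]}
    - {"xyz": [-0.39, 0.0086, 0], "angular": [0, 0, 0]}
    - {"xyz": [-0.413, 0.0086, 0], "angular": [0, 0, 0]}
    - {"xyz": [-0.413, 0.0086, 0], "angular": [0, 0, 0]}
    - {"xyz": [-0.413, 0.0086, 0], "angular": [0, 0, 0]}

```text
clock: 32.75
position: [0.5349, -0.1423, 0.1983]
ee_rot: [0.739, 0.673, -0.001, -0.001]
ft_force: [0.0, 0.3, -2.7]
grip_width: 0.647
grasp_force: 37.9
```

>>> carry_out:
  motion:
    - {"xyz": [0, 0, 0], "angular": [0, 0, 0]}
    - {"xyz": [0, 0, 0], "angular": [0, 0, 0]}
    - {"xyz": [0, 0, 0], "angular": [0, 0, 0]}

```text
clock: 33.05
position: [0.5358, -0.1415, 0.1995]
ee_rot: [0.739, 0.674, -0.0, -0.0]
ft_force: [-0.4, 0.6, -2.1]
grip_width: 0.642
grasp_force: 37.9
```

Run:
```python
from h import *
plan((.536,-.143,.03,84.7))
t=load("top");print(caps(t))
```

```text
t33.0 [ 0.5358 -0.1415  0.1995] hd 84.76 tilt 0.02 F [-0.4  0.6 -2.1] w 0.642 gf 38 j7 0.20 j1 -0.37
  xyz [-0.0015, 0.0004, 0.1695] ang [-0.0, -0.0, 0.1]
{'red': [(45, [163.8, 215.8], [0.5552, 0.3624])], 'yellow': [], 'black': [(61, [160.6, 260.2], [0.4521, 0.3569])], 'white': [(27, [257.7, 216.6], [0.5608, 0.142])]}
```

>>> carry_out:
  motion:
    - {"xyz": [-0.001, 0, 0.03], "angular": [0, 0, 0]}
    - {"xyz": [-0.001, 0, 0.06], "angular": [0, 0, 0]}
    - {"xyz": [-0.001, 0, 0.09], "angular": [0, 0, 0]}
    - {"xyz": [-0.001, 0, 0.12], "angular": [0, 0, 0]}
    - {"xyz": [-0.001, 0, 0.145], "angular": [0, 0, 0]}
    - {"xyz": [-0.001, 0, 0.158], "angular": [0, 0, 0]}
    - {"xyz": [-0.001, 0, 0.164], "angular": [0, 0, 0]}
    - {"xyz": [-0.001, 0, 0.168], "angular": [0, 0, 0]}
    - {"xyz": [-0.001, 0, 0.1695], "angular": [0, 0, 0]}
    - {"xyz": [-0.001, 0, 0.1695], "angular": [0, 0, 0]}

```text
clock: 34.1
position: [0.5363, -0.1436, 0.0312]
ee_rot: [0.739, 0.673, 0.001, 0.001]
ft_force: [-0.7, -0.6, -1.9]
grip_width: 0.641
grasp_force: 38.0
```

>>> carry_out:
  motion:
    - {"xyz": [0, 0, 0], "angular": [0, 0, 0]}
    - {"xyz": [0, 0, 0], "angular": [0, 0, 0]}
    - {"xyz": [0, 0, 0], "angular": [0, 0, 0]}
    - {"xyz": [0, 0, -0.02], "angular": [0, 0, 0]}
    - {"xyz": [0, 0, -0.06], "angular": [0, 0, 0]}
    - {"xyz": [0, 0, -0.1], "angular": [0, 0, 0]}
    - {"xyz": [0, 0, -0.14], "angular": [0, 0, 0]}
    - {"xyz": [0, 0, -0.17], "angular": [0, 0, 0]}
    - {"xyz": [0, 0, -0.17], "angular": [0, 0, 0]}
  hand: 0.88

```text
clock: 35.0
position: [0.5379, -0.1442, 0.2052]
ee_rot: [0.739, 0.673, 0.003, 0.003]
ft_force: [0.1, -1.1, -0.6]
grip_width: 0.881
grasp_force: 0.0
```

>>> carry_out:
  motion:
    - {"xyz": [0.05, -0.01, 0], "angular": [0, 0, 0]}
    - {"xyz": [0.1, -0.025, 0], "angular": [0, 0, 0]}
    - {"xyz": [0.15, -0.025, 0], "angular": [0, 0, 0]}
    - {"xyz": [0.2, -0.025, 0], "angular": [0, 0, 0]}
    - {"xyz": [0.25, -0.025, 0], "angular": [0, 0, 0]}
    - {"xyz": [0.3, -0.025, 0], "angular": [0, 0, 0]}
    - {"xyz": [0.35, -0.025, 0], "angular": [0, 0, 0]}
    - {"xyz": [0.4, -0.025, 0], "angular": [0, 0, 0]}
    - {"xyz": [0.45, -0.025, 0], "angular": [0, 0, 0]}
    - {"xyz": [0.48, -0.025, 0], "angular": [0, 0, 0]}
    - {"xyz": [0.506, -0.025, 0], "angular": [0, 0, 0]}
    - {"xyz": [0.506, -0.025, 0], "angular": [0, 0, 0]}

```text
clock: 36.2
position: [0.5561, 0.3673, 0.1989]
ee_rot: [0.737, 0.676, -0.0, -0.001]
ft_force: [-1.1, -0.7, -0.5]
grip_width: 0.879
grasp_force: 0.0
```

>>> carry_out:
  motion:
    - {"xyz": [0, 0, 0], "angular": [0, 0, 0]}
    - {"xyz": [0, 0, 0], "angular": [0, 0, 0]}
    - {"xyz": [0, 0, 0], "angular": [0, 0, 0]}
    - {"xyz": [0, 0, 0], "angular": [0, 0, 0]}

```text
clock: 36.6
position: [0.558, 0.3617, 0.2006]
ee_rot: [0.74, 0.673, 0.0, 0.0]
ft_force: [-0.4, -0.1, 0.7]
grip_width: 0.884
grasp_force: 0.0
```

Run:
```python
from h import *
plan((.5577,.3635,.03,84.7))
t=load("top");print(caps(t))
```

```text
t36.6 [0.558  0.3617 0.2006] hd 84.60 tilt 0.02 F [-0.4 -0.1  0.7] w 0.884 gf 0 j7 -0.64 j1 -0.89
  xyz [0.0017, -0.0005, 0.1706] ang [0.0, -0.0, -0.1]
{'red': [(51, [164.2, 216.0], [0.5548, 0.3614])], 'yellow': [], 'black': [(49, [161.4, 260.0], [0.4526, 0.3551])], 'white': []}
```

>>> carry_out:
  motion:
    - {"xyz": [0.0015, -0.0005, 0.04], "angular": [0, 0, 0]}
    - {"xyz": [0.0015, -0.0005, 0.08], "angular": [0, 0, 0]}
    - {"xyz": [0.0015, -0.0005, 0.11], "angular": [0, 0, 0]}
    - {"xyz": [0.0015, -0.0005, 0.13], "angular": [0, 0, 0]}
    - {"xyz": [0.0015, -0.0005, 0.15], "angular": [0, 0, 0]}
    - {"xyz": [0.0015, -0.0005, 0.165], "angular": [0, 0, 0]}
    - {"xyz": [0.0015, -0.0005, 0.1706], "angular": [0, 0, 0]}
    - {"xyz": [0.0015, -0.0005, 0.1706], "angular": [0, 0, 0]}
    - {"xyz": [0.0015, -0.0005, 0.1706], "angular": [0, 0, 0]}

```text
clock: 37.55
position: [0.5579, 0.3645, 0.0307]
ee_rot: [0.739, 0.673, 0.001, 0.0]
ft_force: [0.4, 0.7, 1.2]
grip_width: 0.877
grasp_force: 0.0
```

>>> carry_out:
  motion:
    - {"xyz": [0, 0, 0], "angular": [0, 0, 0]}
    - {"xyz": [0, 0, 0], "angular": [0, 0, 0]}
    - {"xyz": [0, 0, 0], "angular": [0, 0, 0]}
    - {"xyz": [0, 0, 0], "angular": [0, 0, 0]}
    - {"xyz": [0, 0, -0.02], "angular": [0, 0, 0]}
    - {"xyz": [0, 0, -0.06], "angular": [0, 0, 0]}
    - {"xyz": [0, 0, -0.1], "angular": [0, 0, 0]}
    - {"xyz": [0, 0, -0.14], "angular": [0, 0, 0]}
    - {"xyz": [0, 0, -0.17], "angular": [0, 0, 0]}
    - {"xyz": [0, 0, -0.17], "angular": [0, 0, 0]}
    - {"xyz": [0, 0, -0.17], "angular": [0, 0, 0]}
  hand: 0.3

```text
clock: 38.65
position: [0.5573, 0.3642, 0.1998]
ee_rot: [0.739, 0.674, 0.0, -0.0]
ft_force: [0.2, 0.1, -2.7]
grip_width: 0.646
grasp_force: 37.9
```

>>> carry_out:
  motion:
    - {"xyz": [-0.03, 0.01, 0], "angular": [0, 0, 0]}
    - {"xyz": [-0.07, 0.02, 0], "angular": [0, 0, 0]}
    - {"xyz": [-0.12, 0.0248, 0], "angular": [0, 0, 0]}
    - {"xyz": [-0.17, 0.0248, 0], "angular": [0, 0, 0]}
    - {"xyz": [-0.22, 0.0248, 0], "angular": [0, 0, 0]}
    - {"xyz": [-0.27, 0.0248, 0], "angular": [0, 0, 0]}
    - {"xyz": [-0.32, 0.0248, 0], "angular": [0, 0, 0]}
    - {"xyz": [-0.37, 0.0248, 0], "angular": [0, 0, 0]}
    - {"xyz": [-0.41, 0.0248, 0], "angular": [0, 0, 0]}
    - {"xyz": [-0.438, 0.0248, 0], "angular": [0, 0, 0]}
    - {"xyz": [-0.438, 0.0248, 0], "angular": [0, 0, 0]}
    - {"xyz": [-0.438, 0.0248, 0], "angular": [0, 0, 0]}

```text
clock: 39.85
position: [0.5405, -0.0743, 0.1982]
ee_rot: [0.74, 0.673, -0.001, -0.001]
ft_force: [-0.2, 0.6, -1.9]
grip_width: 0.644
grasp_force: 37.9
```

>>> carry_out:
  motion:
    - {"xyz": [0, 0, 0], "angular": [0, 0, 0]}
    - {"xyz": [0, 0, 0], "angular": [0, 0, 0]}
    - {"xyz": [0, 0, 0], "angular": [0, 0, 0]}

```text
clock: 40.15
position: [0.5414, -0.0731, 0.1994]
ee_rot: [0.739, 0.674, -0.0, -0.0]
ft_force: [-0.0, 0.6, -1.7]
grip_width: 0.644
grasp_force: 37.9
```

Run:
```python
from h import *
plan((.5422,-.0755,.0297,84.7))
t=load("top");print(caps(t))
```

```text
t40.1 [ 0.5414 -0.0731  0.1994] hd 84.78 tilt 0.03 F [-0.   0.6 -1.7] w 0.644 gf 38 j7 0.05 j1 -0.45
  xyz [-0.0023, 0.0011, 0.1697] ang [-0.0, -0.0, 0.1]
{'red': [], 'yellow': [], 'black': [(55, [161.0, 260.1], [0.4524, 0.356])], 'white': [(27, [257.7, 216.6], [0.5608, 0.142])]}
```

>>> carry_out:
  motion:
    - {"xyz": [-0.002, 0.0005, 0.03], "angular": [0, 0, 0]}
    - {"xyz": [-0.002, 0.0005, 0.06], "angular": [0, 0, 0]}
    - {"xyz": [-0.002, 0.0005, 0.09], "angular": [0, 0, 0]}
    - {"xyz": [-0.002, 0.0005, 0.12], "angular": [0, 0, 0]}
    - {"xyz": [-0.002, 0.0005, 0.145], "angular": [0, 0, 0]}
    - {"xyz": [-0.002, 0.0005, 0.158], "angular": [0, 0, 0]}
    - {"xyz": [-0.002, 0.0005, 0.164], "angular": [0, 0, 0]}
    - {"xyz": [-0.002, 0.0005, 0.168], "angular": [0, 0, 0]}
    - {"xyz": [-0.002, 0.0005, 0.1705], "angular": [0, 0, 0]}
    - {"xyz": [-0.002, 0.0005, 0.1705], "angular": [0, 0, 0]}

```text
clock: 41.2
position: [0.5423, -0.0762, 0.0309]
ee_rot: [0.739, 0.673, 0.001, 0.0]
ft_force: [-5.0, 0.5, 8.0]
grip_width: 0.644
grasp_force: 38.8
```

>>> carry_out:
  motion:
    - {"xyz": [0, 0, 0], "angular": [0, 0, 0]}
    - {"xyz": [0, 0, 0], "angular": [0, 0, 0]}
    - {"xyz": [0, 0, 0], "angular": [0, 0, 0]}
    - {"xyz": [0, 0, -0.02], "angular": [0, 0, 0]}
    - {"xyz": [0, 0, -0.06], "angular": [0, 0, 0]}
    - {"xyz": [0, 0, -0.1], "angular": [0, 0, 0]}
    - {"xyz": [0, 0, -0.14], "angular": [0, 0, 0]}
    - {"xyz": [0, 0, -0.17], "angular": [0, 0, 0]}
    - {"xyz": [0, 0, -0.17], "angular": [0, 0, 0]}
  hand: 0.88

```text
clock: 42.1
position: [0.5443, -0.0767, 0.2044]
ee_rot: [0.739, 0.673, 0.004, 0.003]
ft_force: [0.2, -0.4, -0.6]
grip_width: 0.882
grasp_force: 0.0
```

>>> carry_out:
  motion:
    - {"xyz": [0.04, -0.02, 0], "angular": [0, 0, 0]}
    - {"xyz": [0.085, -0.04, 0], "angular": [0, 0, 0]}
    - {"xyz": [0.13, -0.06, 0], "angular": [0, 0, 0]}
    - {"xyz": [0.175, -0.08, 0], "angular": [0, 0, 0]}
    - {"xyz": [0.22, -0.1, 0], "angular": [0, 0, 0]}
    - {"xyz": [0.265, -0.115, 0], "angular": [0, 0, 0]}
    - {"xyz": [0.31, -0.127, 0], "angular": [0, 0, 0]}
    - {"xyz": [0.355, -0.127, 0], "angular": [0, 0, 0]}
    - {"xyz": [0.4, -0.127, 0], "angular": [0, 0, 0]}
    - {"xyz": [0.423, -0.127, 0], "angular": [0, 0, 0]}
    - {"xyz": [0.423, -0.127, 0], "angular": [0, 0, 0]}
    - {"xyz": [0.423, -0.127, 0], "angular": [0, 0, 0]}

```text
clock: 43.3
position: [0.4546, 0.3564, 0.1988]
ee_rot: [0.739, 0.674, -0.0, 0.0]
ft_force: [-0.0, 0.3, 0.0]
grip_width: 0.875
grasp_force: 0.0
```

>>> carry_out:
  motion:
    - {"xyz": [0, 0, 0], "angular": [0, 0, 0]}
    - {"xyz": [0, 0, 0], "angular": [0, 0, 0]}
    - {"xyz": [0, 0, 0], "angular": [0, 0, 0]}
    - {"xyz": [0, 0, 0], "angular": [0, 0, 0]}

```text
clock: 43.7
position: [0.4547, 0.3563, 0.1994]
ee_rot: [0.739, 0.673, 0.0, -0.0]
ft_force: [-1.2, -0.3, -0.2]
grip_width: 0.881
grasp_force: 0.0
```

Run:
```python
from h import *
plan((.4548,.3572,.03,84.7))
t=load("top");print(caps(t))
```

```text
t43.7 [0.4547 0.3563 0.1994] hd 84.64 tilt 0.03 F [-1.2 -0.3 -0.2] w 0.881 gf 0 j7 -0.79 j1 -0.94
  xyz [0.0009, 0.0, 0.1694] ang [0.0, -0.0, -0.1]
{'red': [], 'yellow': [], 'black': [(48, [161.4, 259.9], [0.4528, 0.3551])], 'white': [(24, [257.7, 216.2], [0.5618, 0.1421])]}
```

>>> carry_out:
  motion:
    - {"xyz": [0.001, 0, 0.04], "angular": [0, 0, 0]}
    - {"xyz": [0.001, 0, 0.08], "angular": [0, 0, 0]}
    - {"xyz": [0.001, 0, 0.11], "angular": [0, 0, 0]}
    - {"xyz": [0.001, 0, 0.13], "angular": [0, 0, 0]}
    - {"xyz": [0.001, 0, 0.15], "angular": [0, 0, 0]}
    - {"xyz": [0.001, 0, 0.163], "angular": [0, 0, 0]}
    - {"xyz": [0.001, 0, 0.1694], "angular": [0, 0, 0]}
    - {"xyz": [0.001, 0, 0.1694], "angular": [0, 0, 0]}
    - {"xyz": [0.001, 0, 0.1694], "angular": [0, 0, 0]}

```text
clock: 44.65
position: [0.4551, 0.3581, 0.0306]
ee_rot: [0.739, 0.673, 0.001, -0.0]
ft_force: [1.0, -0.7, 0.4]
grip_width: 0.883
grasp_force: 0.0
```

>>> carry_out:
  motion:
    - {"xyz": [0, 0, 0], "angular": [0, 0, 0]}
    - {"xyz": [0, 0, 0], "angular": [0, 0, 0]}
    - {"xyz": [0, 0, 0], "angular": [0, 0, 0]}
    - {"xyz": [0, 0, 0], "angular": [0, 0, 0]}
    - {"xyz": [0, 0, -0.02], "angular": [0, 0, 0]}
    - {"xyz": [0, 0, -0.06], "angular": [0, 0, 0]}
    - {"xyz": [0, 0, -0.1], "angular": [0, 0, 0]}
    - {"xyz": [0, 0, -0.14], "angular": [0, 0, 0]}
    - {"xyz": [0, 0, -0.17], "angular": [0, 0, 0]}
    - {"xyz": [0, 0, -0.17], "angular": [0, 0, 0]}
    - {"xyz": [0, 0, -0.17], "angular": [0, 0, 0]}
  hand: 0.3

```text
clock: 45.75
position: [0.4545, 0.3577, 0.1999]
ee_rot: [0.739, 0.674, 0.0, -0.0]
ft_force: [-0.0, 0.2, -3.3]
grip_width: 0.639
grasp_force: 38.3
```

>>> carry_out:
  motion:
    - {"xyz": [-0.03, 0.015, 0], "angular": [0, 0, 0]}
    - {"xyz": [-0.07, 0.03, 0], "angular": [0, 0, 0]}
    - {"xyz": [-0.11, 0.05, 0], "angular": [0, 0, 0]}
    - {"xyz": [-0.15, 0.07, 0], "angular": [0, 0, 0]}
    - {"xyz": [-0.19, 0.09, 0], "angular": [0, 0, 0]}
    - {"xyz": [-0.23, 0.11, 0], "angular": [0, 0, 0]}
    - {"xyz": [-0.27, 0.127, 0], "angular": [0, 0, 0]}
    - {"xyz": [-0.31, 0.127, 0], "angular": [0, 0, 0]}
    - {"xyz": [-0.345, 0.127, 0], "angular": [0, 0, 0]}
    - {"xyz": [-0.357, 0.127, 0], "angular": [0, 0, 0]}
    - {"xyz": [-0.357, 0.127, 0], "angular": [0, 0, 0]}
    - {"xyz": [-0.357, 0.127, 0], "angular": [0, 0, 0]}

```text
clock: 46.95
position: [0.5475, -0.0082, 0.1987]
ee_rot: [0.739, 0.674, -0.0, -0.001]
ft_force: [-0.2, 0.5, -2.7]
grip_width: 0.645
grasp_force: 38.4
```

>>> carry_out:
  motion:
    - {"xyz": [0, 0, 0], "angular": [0, 0, 0]}
    - {"xyz": [0, 0, 0], "angular": [0, 0, 0]}
    - {"xyz": [0, 0, 0], "angular": [0, 0, 0]}

```text
clock: 47.25
position: [0.5479, -0.0086, 0.1996]
ee_rot: [0.739, 0.674, -0.0, -0.0]
ft_force: [-0.7, 0.6, -2.1]
grip_width: 0.645
grasp_force: 38.4
```

Run:
```python
from h import *
plan((.5483,-.0098,.03,84.7))
```

```text
t47.2 [ 0.5479 -0.0086  0.1996] hd 84.76 tilt 0.01 F [-0.7  0.6 -2.1] w 0.645 gf 38 j7 -0.08 j1 -0.50
  xyz [-0.0012, 0.0005, 0.1696] ang [-0.0, -0.0, 0.1]
```

>>> carry_out:
  motion:
    - {"xyz": [-0.001, 0.0005, 0.03], "angular": [0, 0, 0]}
    - {"xyz": [-0.001, 0.0005, 0.06], "angular": [0, 0, 0]}
    - {"xyz": [-0.001, 0.0005, 0.09], "angular": [0, 0, 0]}
    - {"xyz": [-0.001, 0.0005, 0.12], "angular": [0, 0, 0]}
    - {"xyz": [-0.001, 0.0005, 0.145], "angular": [0, 0, 0]}
    - {"xyz": [-0.001, 0.0005, 0.158], "angular": [0, 0, 0]}
    - {"xyz": [-0.001, 0.0005, 0.164], "angular": [0, 0, 0]}
    - {"xyz": [-0.001, 0.0005, 0.168], "angular": [0, 0, 0]}
    - {"xyz": [-0.001, 0.0005, 0.1705], "angular": [0, 0, 0]}
    - {"xyz": [-0.001, 0.0005, 0.1705], "angular": [0, 0, 0]}

```text
clock: 48.25
position: [0.549, -0.0104, 0.0309]
ee_rot: [0.739, 0.673, 0.001, 0.0]
ft_force: [-3.5, 0.6, 5.2]
grip_width: 0.645
grasp_force: 39.1
```

>>> carry_out:
  motion:
    - {"xyz": [0, 0, 0], "angular": [0, 0, 0]}
    - {"xyz": [0, 0, 0], "angular": [0, 0, 0]}
    - {"xyz": [0, 0, 0], "angular": [0, 0, 0]}
    - {"xyz": [0, 0, -0.02], "angular": [0, 0, 0]}
    - {"xyz": [0, 0, -0.06], "angular": [0, 0, 0]}
    - {"xyz": [0, 0, -0.1], "angular": [0, 0, 0]}
    - {"xyz": [0, 0, -0.15], "angular": [0, 0, 0]}
    - {"xyz": [0.05, -0.03, -0.19], "angular": [0, 0, 0]}
    - {"xyz": [0.1, -0.05, -0.23], "angular": [0, 0, 0]}
    - {"xyz": [0.15, -0.05, -0.27], "angular": [0, 0, 0]}
    - {"xyz": [0.2, -0.05, -0.3], "angular": [0, 0, 0]}
    - {"xyz": [0.2, -0.05, -0.32], "angular": [0, 0, 0]}
  hand: 0.88

```text
clock: 49.45
position: [0.5159, 0.1811, 0.3349]
ee_rot: [0.739, 0.674, 0.0, -0.0]
ft_force: [1.9, 0.6, -0.7]
grip_width: 0.879
grasp_force: 0.0
```

>>> carry_out:
  motion:
    - {"xyz": [0, 0, 0], "angular": [0, 0, 0]}
    - {"xyz": [0, 0, 0], "angular": [0, 0, 0]}
    - {"xyz": [0, 0, 0], "angular": [0, 0, 0]}
  hand: 0.35

```text
clock: 49.75
position: [0.5168, 0.1773, 0.3328]
ee_rot: [0.74, 0.673, -0.0, 0.0]
ft_force: [-0.2, 0.6, -1.1]
grip_width: 0.379
grasp_force: 0.0
```

Run:
```python
from h import *
t=load("top");s=load("scene")
d=np.zeros((600,800,3),np.uint8)
d[:400,:]=cv2.resize(t["img"][150:310,140:460],(800,400))
d[400:,:400]=cv2.resize(s["img"][150:310,180:500],(400,200))
cv2.imwrite("pics/j.png",d[:,:,::-1])
h=[.6690,-.0812]
plan((*h,.36,84.7),(*h,.287,84.7))
```

```text
t49.9 [0.5167 0.1772 0.3326] hd 84.55 tilt 0.07 F [-0.1  0.2  0.3] w 0.348 gf 0 j7 -0.47 j1 -0.74
  xyz [-0.2428, 0.1762, -0.0274] ang [-0.1, 0.0, -0.1]
  xyz [-0.2428, 0.1762, 0.0456] ang [-0.1, 0.0, -0.1]
```

View pics/j.png

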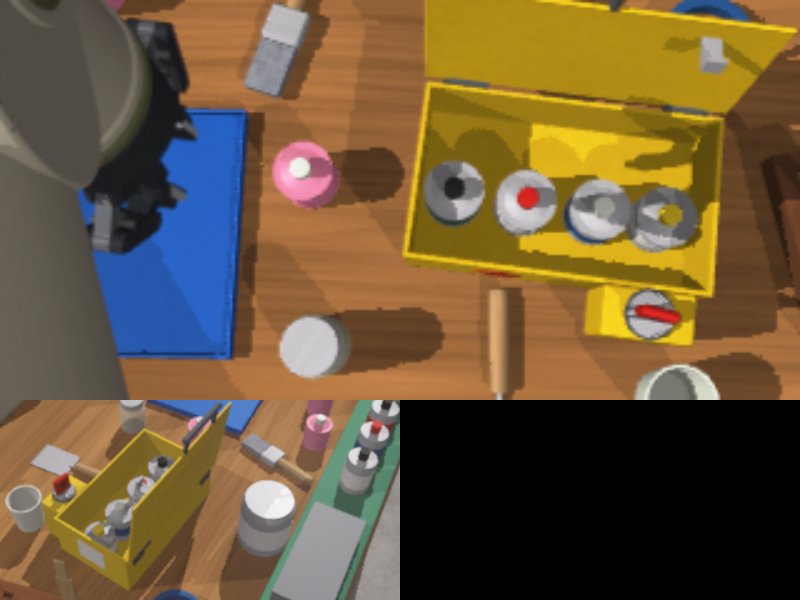

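Picture `j` shows all four tins upright in a row in the chest, at crop (455,188), (527,200), (603,210) and (668,215). The key is in the lock and the lid is on its stop. Now I'll regrip the handle to close it.

>>> carry_out:
  motion:
    - {"xyz": [-0.02, 0.01, -0.0274], "angular": [0, 0, 0]}
    - {"xyz": [-0.05, 0.03, -0.0274], "angular": [0, 0, 0]}
    - {"xyz": [-0.09, 0.06, -0.0274], "angular": [0, 0, 0]}
    - {"xyz": [-0.13, 0.09, -0.0274], "angular": [0, 0, 0]}
    - {"xyz": [-0.17, 0.12, -0.0274], "angular": [0, 0, 0]}
    - {"xyz": [-0.21, 0.15, -0.0274], "angular": [0, 0, 0]}
    - {"xyz": [-0.2428, 0.1762, -0.0274], "angular": [0, 0, 0]}
    - {"xyz": [-0.2428, 0.1762, -0.0274], "angular": [0, 0, 0]}
    - {"xyz": [-0.2428, 0.1762, -0.0274], "angular": [0, 0, 0]}
    - {"xyz": [-0.2428, 0.1762, -0.0274], "angular": [0, 0, 0]}
    - {"xyz": [-0.2428, 0.1762, -0.0274], "angular": [0, 0, 0]}

```text
clock: 50.95
position: [0.6694, -0.078, 0.3611]
ee_rot: [0.739, 0.674, 0.0, -0.0]
ft_force: [-0.1, 0.5, 0.4]
grip_width: 0.352
grasp_force: 0.0
```

Run:
```python
from h import *
h=[.6690,-.0812]
plan((*h,.287,84.7))
```

```text
t51.0 [ 0.6694 -0.078   0.3611] hd 84.77 tilt 0.06 F [-0.1  0.5  0.4] w 0.352 gf 0 j7 0.10 j1 -0.29
  xyz [-0.0033, -0.0001, 0.0741] ang [0.0, -0.1, 0.1]
```

>>> carry_out:
  motion:
    - {"xyz": [-0.003, 0, 0.02], "angular": [0, 0, 0]}
    - {"xyz": [-0.003, 0, 0.04], "angular": [0, 0, 0]}
    - {"xyz": [-0.003, 0, 0.055], "angular": [0, 0, 0]}
    - {"xyz": [-0.003, 0, 0.065], "angular": [0, 0, 0]}
    - {"xyz": [-0.003, 0, 0.074], "angular": [0, 0, 0]}
    - {"xyz": [-0.003, 0, 0.074], "angular": [0, 0, 0]}
    - {"xyz": [-0.003, 0, 0.074], "angular": [0, 0, 0]}

```text
clock: 51.65
position: [0.6695, -0.0821, 0.2874]
ee_rot: [0.739, 0.674, 0.0, 0.0]
ft_force: [-0.4, -0.4, 0.3]
grip_width: 0.35
grasp_force: 0.0
```

>>> carry_out:
  motion:
    - {"xyz": [0, 0, 0], "angular": [0, 0, 0]}
    - {"xyz": [0, 0, 0], "angular": [0, 0, 0]}
    - {"xyz": [0, 0, 0], "angular": [0, 0, 0]}
    - {"xyz": [0, 0, 0], "angular": [0, 0, 0]}
  hand: 0.0
  grip_force: 40

```text
clock: 52.05
position: [0.6693, -0.0823, 0.2876]
ee_rot: [0.739, 0.673, 0.0, 0.0]
ft_force: [-4.9, 0.2, 5.4]
grip_width: 0.108
grasp_force: 39.1
```

Run:
```python
from h import *
plan((.669,-.0812,.287,84.7))
p=get_obs()["position"];H=chest(.0865,0);d=p-[H[0],H[1],.1005-.019]
u=np.array([np.cos(CY),np.sin(CY)]);x=d[:2]@u;th=np.pi/2+np.arctan2(x,d[2])-.012;print(x,d[2],np.hypot(x,d[2]),th)
for k in range(1,25):
    a=th+.012-k*.07
    print("%.3f [0, %.4f, %.4f]"%(a-.012,.207*(-np.cos(a)+np.cos(th+.012)),-.207*(np.sin(a)-np.sin(th+.012))))
```

```text
t52.0 [ 0.6693 -0.0823  0.2876] hd 84.67 tilt 0.03 F [-4.9  0.2  5.4] w 0.108 gf 39 j7 0.11 j1 -0.31
  xyz [0.0011, -0.0004, 0.0006] ang [0.0, -0.0, -0.0]
0.028678034606572186 0.2061229765414639 0.20810841195686594 1.6970395802819693
1.627 [0, -0.0144, -0.0015]
1.557 [0, -0.0289, -0.0020]
1.487 [0, -0.0434, -0.0014]
1.417 [0, -0.0578, 0.0001]
1.347 [0, -0.0720, 0.0026]
1.277 [0, -0.0861, 0.0062]
1.207 [0, -0.0998, 0.0107]
1.137 [0, -0.1133, 0.0162]
1.067 [0, -0.1263, 0.0226]
0.997 [0, -0.1388, 0.0298]
0.927 [0, -0.1508, 0.0380]
0.857 [0, -0.1622, 0.0469]
0.787 [0, -0.1729, 0.0567]
0.717 [0, -0.1829, 0.0671]
0.647 [0, -0.1922, 0.0783]
0.577 [0, -0.2006, 0.0900]
0.507 [0, -0.2083, 0.1023]
0.437 [0, -0.2150, 0.1152]
0.367 [0, -0.2208, 0.1284]
0.297 [0, -0.2257, 0.1421]
0.227 [0, -0.2296, 0.1560]
0.157 [0, -0.2326, 0.1702]
0.087 [0, -0.2345, 0.1846]
0.017 [0, -0.2354, 0.1990]
```

>>> carry_out:
  motion:
    - {"xyz": [0, -0.0144, -0.0015], "angular": [0, 0, 0]}
    - {"xyz": [0, -0.0289, -0.002], "angular": [0, 0, 0]}
    - {"xyz": [0, -0.0434, -0.0014], "angular": [0, 0, 0]}
    - {"xyz": [0, -0.0578, 0.0001], "angular": [0, 0, 0]}
    - {"xyz": [0, -0.072, 0.0026], "angular": [0, 0, 0]}
    - {"xyz": [0, -0.0861, 0.0062], "angular": [0, 0, 0]}
    - {"xyz": [0, -0.0998, 0.0107], "angular": [0, 0, 0]}
    - {"xyz": [0, -0.1133, 0.0162], "angular": [0, 0, 0]}
    - {"xyz": [0, -0.1263, 0.0226], "angular": [0, 0, 0]}
    - {"xyz": [0, -0.1388, 0.0298], "angular": [0, 0, 0]}
    - {"xyz": [0, -0.1508, 0.038], "angular": [0, 0, 0]}
    - {"xyz": [0, -0.1622, 0.0469], "angular": [0, 0, 0]}

```text
clock: 53.25
position: [0.508, -0.0672, 0.24]
ee_rot: [0.739, 0.673, 0.001, 0.001]
ft_force: [3.3, -1.3, -3.3]
grip_width: 0.112
grasp_force: 41.2
```

>>> carry_out:
  motion:
    - {"xyz": [0, -0.0107, 0.0098], "angular": [0, 0, 0]}
    - {"xyz": [0, -0.0207, 0.0202], "angular": [0, 0, 0]}
    - {"xyz": [0, -0.03, 0.0314], "angular": [0, 0, 0]}
    - {"xyz": [0, -0.0384, 0.0431], "angular": [0, 0, 0]}
    - {"xyz": [0, -0.0461, 0.0554], "angular": [0, 0, 0]}
    - {"xyz": [0, -0.0528, 0.0683], "angular": [0, 0, 0]}
    - {"xyz": [0, -0.0586, 0.0815], "angular": [0, 0, 0]}
    - {"xyz": [0, -0.0635, 0.0952], "angular": [0, 0, 0]}
    - {"xyz": [0, -0.0674, 0.1091], "angular": [0, 0, 0]}
    - {"xyz": [0, -0.0695, 0.12], "angular": [0, 0, 0]}
    - {"xyz": [0, -0.071, 0.128], "angular": [0, 0, 0]}
    - {"xyz": [0, -0.0715, 0.132], "angular": [0, 0, 0]}

```text
clock: 54.45
position: [0.436, -0.0605, 0.107]
ee_rot: [0.739, 0.673, -0.001, -0.001]
ft_force: [-3.7, 2.7, -0.9]
grip_width: 0.112
grasp_force: 43.4
```

>>> carry_out:
  motion:
    - {"xyz": [0, 0, 0], "angular": [0, 0, 0]}
    - {"xyz": [0, 0, 0], "angular": [0, 0, 0]}
    - {"xyz": [0, 0, 0], "angular": [0, 0, 0]}

```text
clock: 54.75
position: [0.4361, -0.0605, 0.1078]
ee_rot: [0.739, 0.674, -0.0, -0.001]
ft_force: [-6.3, 1.5, -0.4]
grip_width: 0.111
grasp_force: 43.4
```

Run:
```python
from h import *
plan((.4345,-.0592,.0845,84.67))
```

```text
t54.8 [ 0.4361 -0.0605  0.1078] hd 84.68 tilt 0.09 F [-6.3  1.5 -0.4] w 0.111 gf 43 j7 -0.04 j1 -0.46
  xyz [0.0011, -0.0017, 0.0233] ang [-0.1, -0.0, 0.0]
```

>>> carry_out:
  motion:
    - {"xyz": [0, -0.0005, 0.004], "angular": [0, 0, 0]}
    - {"xyz": [0, -0.0008, 0.008], "angular": [0, 0, 0]}
    - {"xyz": [0, -0.001, 0.012], "angular": [0, 0, 0]}
    - {"xyz": [0, -0.0013, 0.015], "angular": [0, 0, 0]}
    - {"xyz": [0, -0.0013, 0.018], "angular": [0, 0, 0]}
    - {"xyz": [0, -0.0013, 0.02], "angular": [0, 0, 0]}
    - {"xyz": [0, -0.0013, 0.0215], "angular": [0, 0, 0]}
    - {"xyz": [0, -0.0013, 0.023], "angular": [0, 0, 0]}
    - {"xyz": [0, -0.0013, 0.024], "angular": [0, 0, 0]}
    - {"xyz": [0, -0.0013, 0.024], "angular": [0, 0, 0]}

```text
clock: 55.75
position: [0.4343, -0.0603, 0.0836]
ee_rot: [0.739, 0.674, -0.001, -0.001]
ft_force: [-8.8, 2.8, 0.1]
grip_width: 0.107
grasp_force: 43.7
```

Run:
```python
from h import *
plan((.4345,-.0592,.0845,84.67))
```

```text
t55.8 [ 0.4343 -0.0603  0.0836] hd 84.68 tilt 0.15 F [-8.8  2.8  0.1] w 0.107 gf 44 j7 -0.02 j1 -0.46
  xyz [0.0011, 0.0001, -0.0009] ang [-0.2, -0.0, 0.0]
```

>>> carry_out:
  motion:
    - {"xyz": [0, -0.0005, 0.001], "angular": [0, 0, 0]}
    - {"xyz": [0, -0.0005, 0.002], "angular": [0, 0, 0]}
    - {"xyz": [0, -0.0005, 0.003], "angular": [0, 0, 0]}
    - {"xyz": [0, -0.0005, 0.003], "angular": [0, 0, 0]}

```text
clock: 56.15
position: [0.4342, -0.0603, 0.0809]
ee_rot: [0.739, 0.673, -0.001, -0.001]
ft_force: [-7.2, 2.6, 0.7]
grip_width: 0.11
grasp_force: 44.3
```

>>> carry_out:
  motion:
    - {"xyz": [0, 0, 0.001], "angular": [0, 0, 0]}
    - {"xyz": [0, 0, 0.002], "angular": [0, 0, 0]}
    - {"xyz": [0, 0, 0.003], "angular": [0, 0, 0]}
    - {"xyz": [0, 0, 0.003], "angular": [0, 0, 0]}

```text
clock: 56.55
position: [0.4343, -0.0603, 0.08]
ee_rot: [0.739, 0.673, -0.0, -0.002]
ft_force: [-23.7, 3.1, 38.9]
grip_width: 0.11
grasp_force: 48.2
```

Run:
```python
from h import *
plan((.4345,-.0592,.0845,84.67))
t=load("top");s=load("scene")
d=np.zeros((560,800,3),np.uint8)
d[:,:400]=cv2.resize(t["img"][170:310,340:440],(400,560),interpolation=cv2.INTER_CUBIC)
d[:,400:]=cv2.resize(s["img"][165:305,215:315],(400,560),interpolation=cv2.INTER_CUBIC)
cv2.imwrite("pics/k.png",d[:,:,::-1])
```

```text
t56.5 [ 0.4343 -0.0603  0.08  ] hd 84.65 tilt 0.18 F [-23.7   3.1  38.9] w 0.110 gf 48 j7 -0.01 j1 -0.45
  xyz [0.0011, 0.0001, -0.0045] ang [-0.2, -0.1, -0.0]
```

View pics/k.png

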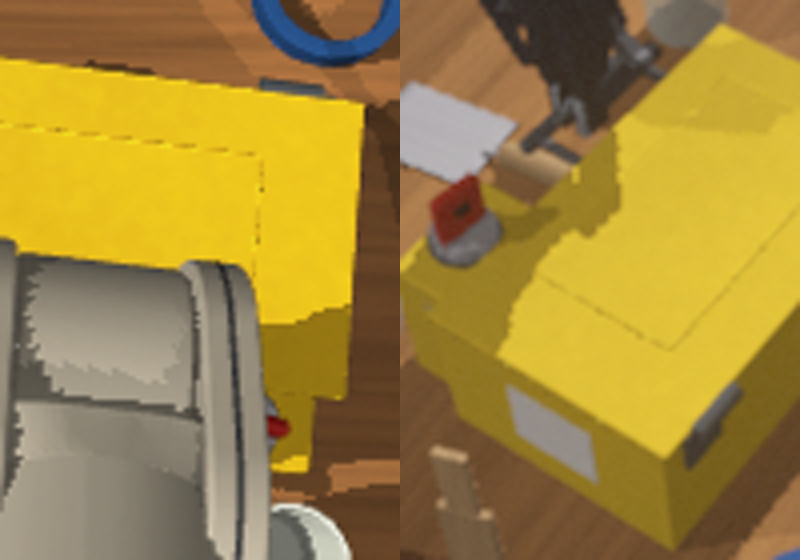

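The lid is shut, and the force jumped to 39 N at the seat. I'll relax, release and lift.

>>> carry_out:
  motion:
    - {"xyz": [0, 0, -0.0015], "angular": [0, 0, 0]}
    - {"xyz": [0, 0, -0.0025], "angular": [0, 0, 0]}
    - {"xyz": [0, 0, -0.0025], "angular": [0, 0, 0]}

```text
clock: 56.95
position: [0.4341, -0.0603, 0.0806]
ee_rot: [0.739, 0.673, -0.0, -0.001]
ft_force: [-8.3, 2.5, 4.7]
grip_width: 0.112
grasp_force: 44.7
```

>>> carry_out:
  motion:
    - {"xyz": [0, 0, 0], "angular": [0, 0, 0]}
    - {"xyz": [0, 0, 0], "angular": [0, 0, 0]}
    - {"xyz": [0, 0, 0], "angular": [0, 0, 0]}
    - {"xyz": [0, 0, -0.02], "angular": [0, 0, 0]}
    - {"xyz": [0, 0, -0.05], "angular": [0, 0, 0]}
    - {"xyz": [0, 0, -0.09], "angular": [0, 0, 0]}
    - {"xyz": [0, 0, -0.12], "angular": [0, 0, 0]}
    - {"xyz": [0, 0, -0.12], "angular": [0, 0, 0]}
    - {"xyz": [0, 0, -0.12], "angular": [0, 0, 0]}
    - {"xyz": [0, 0, -0.12], "angular": [0, 0, 0]}
  hand: 0.3

```text
clock: 57.95
position: [0.4345, -0.0605, 0.1995]
ee_rot: [0.739, 0.674, -0.0, -0.0]
ft_force: [0.4, 0.8, -0.1]
grip_width: 0.298
grasp_force: 0.0
```

Run:
```python
from h import *
plan((.4367,-.1865,.20,77.5),(.4367,-.1865,.1155,77.5))
```

```text
t58.0 [ 0.4345 -0.0605  0.1995] hd 84.68 tilt 0.07 F [ 0.4  0.8 -0.1] w 0.298 gf 0 j7 -0.10 j1 -0.48
  xyz [-0.1253, 0.0139, -0.0005] ang [-0.1, 0.0, 7.2]
  xyz [-0.1253, 0.014, 0.084] ang [-0.1, 0.0, 7.2]
```

>>> carry_out:
  motion:
    - {"xyz": [-0.04, 0.01, 0], "angular": [0, 0, 7.2]}
    - {"xyz": [-0.08, 0.0145, 0], "angular": [0, 0, 7.2]}
    - {"xyz": [-0.1238, 0.0148, 0], "angular": [0, 0, 7.2]}
    - {"xyz": [-0.1238, 0.0148, 0], "angular": [0, 0, 7.2]}
    - {"xyz": [-0.1238, 0.0148, 0], "angular": [0, 0, 7.2]}
    - {"xyz": [-0.1238, 0.0148, 0], "angular": [0, 0, 7.2]}
    - {"xyz": [-0.1238, 0.0148, 0], "angular": [0, 0, 7.2]}
  hand: 0.35

```text
clock: 58.65
position: [0.4382, -0.1839, 0.1999]
ee_rot: [0.779, 0.627, -0.0, -0.0]
ft_force: [0.3, 1.0, -0.3]
grip_width: 0.351
grasp_force: 0.0
```

Run:
```python
from h import *
plan((.4376,-.1851,.1155,77))
t=load("top");g=cv2.cvtColor(t["img"],cv2.COLOR_RGB2GRAY)
print(g[266:284,468:486])
```

```text
t58.6 [ 0.4382 -0.1839  0.1999] hd 77.59 tilt 0.04 F [ 0.3  1.  -0.3] w 0.351 gf 0 j7 0.09 j1 -0.34
  xyz [-0.0013, -0.0003, 0.0844] ang [-0.0, -0.0, 0.6]
[[163 160 153 153 153 153 152 152 142  64  47  92 153 153 153 153 153 153]
 [163 157 153 153 152 152 153 153 142  62  55 110 153 153 153 153 153 153]
 [164 156 153 153 153 153 153 153 140  39  65 130 153 153 153 152 153 153]
 [163 154 153 153 153 153 153 152 139  39  65 130 152 153 153 153 152 153]
 [162 153 153 152 154 153 153 148 116  39  66 131 153 153 153 152 152 151]
 [161 152 152 153 153 153 153 147 113  40  77 153 153 153 153 153 152 150]
 [161 152 153 153 153 153 153 145  87  45  91 153 152 154 152 154 152 150]
 [159 153 153 153 153 152 153 142  65  46  92 153 153 153 152 152 153 151]
 [156 153 153 153 153 152 153 142  62  55 110 153 153 153 152 153 153 150]
 [155 153 153 153 153 154 153 140  40  65 130 153 153 153 152 153 153 146]
 [153 153 153 153 153 153 152 139  39  65 130 153 152 152 152 153 152 146]
 [152 153 153 152 152 152 148 115  38  65 132 153 153 152 152 153 152 142]
 [152 152 152 153 152 153 148 113  38  78 152 152 153 152 152 152 151 139]
 [153 153 153 152 153 152 144  87  44  91 153 153 152 153 152 152 150 133]
 [154 153 154 152 153 153 141  63  46  92 153 153 152 152 152 153 150 129]
 [155 154 154 154 154 153 142  62  56 110 152 152 152 152 153 152 150 127]
 [157 156 155 154 154 153 140  41  65 130 153 152 152 152 153 152 148 119]
 [159 158 157 156 155 150 115  39  67 132 153 152 153 152 153 152 145 109]]
```

>>> carry_out:
  motion:
    - {"xyz": [-0.001, 0, 0.03], "angular": [0, 0, 0.5]}
    - {"xyz": [-0.001, 0, 0.05], "angular": [0, 0, 0.5]}
    - {"xyz": [-0.001, 0, 0.07], "angular": [0, 0, 0.5]}
    - {"xyz": [-0.001, 0, 0.08], "angular": [0, 0, 0.5]}
    - {"xyz": [-0.001, 0, 0.084], "angular": [0, 0, 0.5]}
    - {"xyz": [-0.001, 0, 0.084], "angular": [0, 0, 0.5]}
    - {"xyz": [-0.001, 0, 0.084], "angular": [0, 0, 0.5]}

```text
clock: 59.4
position: [0.4385, -0.1861, 0.1171]
ee_rot: [0.783, 0.622, 0.0, 0.0]
ft_force: [0.5, -0.2, 0.0]
grip_width: 0.35
grasp_force: 0.0
```

>>> carry_out:
  motion:
    - {"xyz": [0, 0, 0], "angular": [0, 0, 0]}
    - {"xyz": [0, 0, 0], "angular": [0, 0, 0]}
    - {"xyz": [0, 0, 0], "angular": [0, 0, 0]}
    - {"xyz": [0, 0, 0], "angular": [0, 0, 0]}
    - {"xyz": [0, 0, 0], "angular": [0, 0, 0]}
  hand: 0.0
  grip_force: 40

```text
clock: 59.9
position: [0.4378, -0.186, 0.117]
ee_rot: [0.783, 0.622, 0.0, -0.0]
ft_force: [-3.9, 1.1, 7.4]
grip_width: 0.114
grasp_force: 40.3
```

>>> carry_out:
  motion:
    - {"xyz": [0, 0, 0], "angular": [0, 0, -8]}
    - {"xyz": [0, 0, 0], "angular": [0, 0, -16]}
    - {"xyz": [0, 0, 0], "angular": [0, 0, -24]}
    - {"xyz": [0, 0, 0], "angular": [0, 0, -32]}
    - {"xyz": [0, 0, 0], "angular": [0, 0, -40]}
    - {"xyz": [0, 0, 0], "angular": [0, 0, -40]}
    - {"xyz": [0, 0, 0], "angular": [0, 0, -40]}

```text
clock: 60.6
position: [0.4385, -0.1858, 0.117]
ee_rot: [0.524, 0.851, 0.001, 0.0]
ft_force: [-1.3, 2.6, 5.7]
grip_width: 0.111
grasp_force: 40.3
```

Run:
```python
from h import *
plan((.4376,-.1851,.1155,184));print(get_obs()["torque"])
```

```text
t60.6 [ 0.4385 -0.1858  0.117 ] hd 116.74 tilt 0.08 F [-1.3  2.6  5.7] w 0.111 gf 40 j7 0.84 j1 -0.27
  xyz [0.001, -0.0004, 0.0015] ang [0.1, 0.0, -67.3]
[0.54976047 0.25340371 0.04690045]
```

>>> carry_out:
  motion:
    - {"xyz": [0, 0, 0], "angular": [0, 0, -8]}
    - {"xyz": [0, 0, 0], "angular": [0, 0, -16]}
    - {"xyz": [0, 0, 0], "angular": [0, 0, -24]}
    - {"xyz": [0, 0, 0], "angular": [0, 0, -32]}
    - {"xyz": [0, 0, 0], "angular": [0, 0, -40]}
    - {"xyz": [0, 0, 0], "angular": [0, 0, -48]}
    - {"xyz": [0, 0, 0], "angular": [0, 0, -56]}
    - {"xyz": [0, 0, 0], "angular": [0, 0, -61]}
    - {"xyz": [0, 0, 0], "angular": [0, 0, -65]}
    - {"xyz": [0, 0, 0], "angular": [0, 0, -69]}
    - {"xyz": [0, 0, 0], "angular": [0, 0, -69]}

```text
clock: 61.7
position: [0.439, -0.1845, 0.1171]
ee_rot: [-0.051, 0.999, 0.001, 0.001]
ft_force: [0.5, 6.7, 6.1]
grip_width: 0.108
grasp_force: 40.4
```

Run:
```python
from h import *
plan((.4376,-.1851,.1155,184));print(get_obs()["torque"])
```

```text
t61.7 [ 0.439  -0.1845  0.1171] hd -174.12 tilt 0.16 F [0.5 6.7 6.1] w 0.108 gf 40 j7 2.04 j1 -0.20
  xyz [0.0015, -0.0005, 0.0016] ang [0.1, 0.1, 1.9]
[ 1.80326914 -0.13054431 -0.29883582]
```

Torque is -0.30 N m about 4° past the play, so the barrel is back at its locked stop. I'll ease back within the play and draw the key out.

>>> carry_out:
  motion:
    - {"xyz": [0, 0, 0], "angular": [0, 0, 4]}
    - {"xyz": [0, 0, 0], "angular": [0, 0, 8]}
    - {"xyz": [0, 0, 0], "angular": [0, 0, 8]}
    - {"xyz": [0, 0, -0.003], "angular": [0, 0, 8]}
    - {"xyz": [0, 0, -0.008], "angular": [0, 0, 8]}
    - {"xyz": [0, 0, -0.015], "angular": [0, 0, 8]}
    - {"xyz": [0, 0, -0.025], "angular": [0, 0, 8]}
    - {"xyz": [0, 0, -0.04], "angular": [0, 0, 8]}
    - {"xyz": [0, 0, -0.06], "angular": [0, 0, 8]}
    - {"xyz": [0, 0, -0.06], "angular": [0, 0, 8]}
    - {"xyz": [0, 0, -0.06], "angular": [0, 0, 8]}

```text
clock: 62.8
position: [0.438, -0.1865, 0.1765]
ee_rot: [0.018, 1.0, -0.0, 0.0]
ft_force: [0.6, -0.7, -0.2]
grip_width: 0.109
grasp_force: 39.5
```

Run:
```python
from h import *
plan((.4376,-.28,.19,100))
t=load("top");g=cv2.cvtColor(t["img"],cv2.COLOR_RGB2GRAY)
print(g[264:286,466:486])
s=load("scene");c=s
```

```text
t62.8 [ 0.438  -0.1865  0.1765] hd 177.89 tilt 0.06 F [ 0.6 -0.7 -0.2] w 0.109 gf 39 j7 1.86 j1 -0.22
  xyz [-0.0031, -0.0934, -0.0134] ang [0.0, 0.1, 77.9]
[[149 149 149 140  76  48  94 148 149 149 149 148 147 137 104 107 107 106
  106 107]
 [149 148 149 139  61  57 114 148 148 148 148 148 147 133 105 108 108 107
  107 106]
 [149 149 148 137  52  62 122 149 148 149 149 149 146 127 105 109 108 108
  108 107]
 [149 149 148 131  45  67 133 149 148 148 148 149 145 121 104 108 109 109
  108 107]
 [149 148 144 117  40  73 144 148 149 149 148 149 145 111  80  85 108 107
  103  99]
 [149 149 142 105  43  82 149 148 149 148 148 149 141 102  80  78  79  84
  101  98]
 [148 149 141  94  45  88 148 148 148 149 148 148 139  97  79  79  80  79
   79  79]
 [148 148 139  75  51  99 148 149 149 149 148 147 136  92  78  78  78  78
   79  79]
 [149 148 138  61  59 117 149 148 148 148 149 147 132  87  77  78  78  78
   79  78]
 [149 149 136  51  64 126 148 148 148 148 148 146 127  83  78  81  79  78
   78  78]
 [148 147 130  37  67 132 148 148 148 149 148 146 121  89  95 122 102  85
   83  80]
 [148 14
[... 227 characters left out ...]
 166 166
  164 161]
 [149 139  68  49  99 149 148 148 148 148 147 137  96 103 159 170 167 167
  163 162]
 [150 138  56  59 118 148 148 149 148 148 147 134  92 108 170 170 169 167
  165 162]
 [150 133  47  64 128 149 149 149 149 148 147 129  90 107 171 170 169 166
  166 163]
 [150 121  40  71 141 151 150 149 149 149 147 125  88 107 171 170 169 168
  166 163]
 [150 109  43  85 153 152 153 151 151 150 146 117  86 107 170 170 170 168
  166 163]
 [148  87  45  93 154 154 154 152 153 152 147 113  85 106 171 170 170 167
  167 163]
 [147  65  57 111 157 156 156 155 153 154 145 106  85 107 172 169 169 168
  166 164]
 [146  48  67 130 158 158 157 157 156 156 143  97  84 106 171 170 169 167
  165 163]]
```

Run:
```python
from h import *
im=cv2.imread("pics/i.png");g=cv2.cvtColor(im,cv2.COLOR_BGR2GRAY);r=g[325:362,578:612]
m=((r<38)*255).astype(np.uint8)
b=blobs(m,8);print(b)
c=load("top")
for x in b:
    u=((x[1][0]+578+.5)/1.25-.5,(x[1][1]+325+.5)/1.25-.5);print(u,onz(c,u,.036))
s=load("scene");g=cv2.cvtColor(s["img"],cv2.COLOR_RGB2GRAY);print(g[296:312,176:196])
print(proj(s,[.449,-.384,.036]))
print(proj(c,[.449,-.384,.036]))
```

```text
[(np.int32(21), [15.7, 17.8], [14, 14, 4, 9])]
(474.86, 274.14) [ 0.44659042 -0.38092268  0.036     ]
[[117 102  89  88  92  91  91  91  91  91  91  92  91  91 103 105 108 111
  117 123]
 [108  93  82  85  88  91  90  88  89  93  92  93  94  90  86  71  65  69
   86 106]
 [ 99  84  82  82  87  86  86  87  87  87  89  91  91  92  78  61  58  62
   61  61]
 [ 92  80  82  82  82  86  87  87  88  87  88  87  86  89  77  58  57  62
   61  61]
 [ 83  81  79  79  78  82  83  86  87  86  86  86  86  83  69  58  56  61
   61  61]
 [ 82  81  81  80  78  79  79  82  85  85  88  88  81  69  57  57  57  59
   58  60]
 [ 87  83  83  80  82  85  81  75  79  82  86  86  73  57  59  56  58  57
   59  58]
 [ 83  86  83  83  84  84  79  68  65  72  76  77  74  62  56  57  55  57
   60  61]
 [ 85  84  84  86  85  83  77  61  48  51  55  59  71  66  59  60  58  59
   60  57]
 [ 81  78  84  83  81  85  73  52  45  47  50  52  55  58  58  61  62  58
   57  56]
 [ 80  80  81  83  81  79  63  47  46  45  48  48  51  49  54  57  59  56
   58  60]
 [ 81  83  81  80  80  77  67  63  60  58  55  45  45  50  54  57  58  59
   61  58]
 [ 83  83  85  83  82  82  82  81  76  75  65  54  48  52  55  56  54  55
   58  58]
 [ 83  81  82  82  82  82  83  81  83  81  67  55  54  52  55  55  57  53
   57  57]
 [ 82  84  85  83  84  83  81  82  82  77  64  55  53  56  53  57  56  55
   53  54]
 [ 86  84  84  84  82  82  85  77  74  66  55  55  55  54  55  55  53  52
   54  54]]
[185.37800549 305.90510929]
[476.08148094 273.1639352 ]
```

>>> carry_out:
  motion:
    - {"xyz": [-0.003, -0.02, -0.01], "angular": [0, 0, 78]}
    - {"xyz": [-0.003, -0.04, -0.0134], "angular": [0, 0, 78]}
    - {"xyz": [-0.003, -0.06, -0.0134], "angular": [0, 0, 78]}
    - {"xyz": [-0.003, -0.08, -0.0134], "angular": [0, 0, 78]}
    - {"xyz": [-0.003, -0.0934, -0.0134], "angular": [0, 0, 78]}
    - {"xyz": [-0.003, -0.0934, -0.0134], "angular": [0, 0, 78]}
    - {"xyz": [-0.003, -0.0934, -0.0134], "angular": [0, 0, 78]}
    - {"xyz": [-0.003, -0.0934, -0.0134], "angular": [0, 0, 78]}
    - {"xyz": [-0.003, -0.0934, -0.0134], "angular": [0, 0, 78]}
    - {"xyz": [-0.003, -0.0934, -0.0134], "angular": [0, 0, 78]}
    - {"xyz": [-0.003, -0.0934, -0.0134], "angular": [0, 0, 78]}
    - {"xyz": [-0.003, -0.0934, -0.0134], "angular": [0, 0, 78]}

```text
clock: 64.2
position: [0.4375, -0.2795, 0.1895]
ee_rot: [0.642, 0.767, -0.0, -0.0]
ft_force: [-0.5, 0.4, -1.3]
grip_width: 0.108
grasp_force: 39.5
```

Run:
```python
from h import *
plan((.448,-.384,.16,12.5))
```

```text
t64.2 [ 0.4375 -0.2795  0.1895] hd 100.17 tilt 0.02 F [-0.5  0.4 -1.3] w 0.108 gf 40 j7 0.75 j1 -0.17
  xyz [-0.1047, -0.0081, 0.0295] ang [-0.0, 0.0, 87.7]
```

>>> carry_out:
  motion:
    - {"xyz": [-0.02, -0.008, 0], "angular": [0, 0, 87.7]}
    - {"xyz": [-0.04, -0.008, 0], "angular": [0, 0, 87.7]}
    - {"xyz": [-0.06, -0.008, 0], "angular": [0, 0, 87.7]}
    - {"xyz": [-0.08, -0.008, 0.01], "angular": [0, 0, 87.7]}
    - {"xyz": [-0.1047, -0.008, 0.02], "angular": [0, 0, 87.7]}
    - {"xyz": [-0.1047, -0.008, 0.0295], "angular": [0, 0, 87.7]}
    - {"xyz": [-0.1047, -0.008, 0.0295], "angular": [0, 0, 87.7]}
    - {"xyz": [-0.1047, -0.008, 0.0295], "angular": [0, 0, 87.7]}
    - {"xyz": [-0.1047, -0.008, 0.0295], "angular": [0, 0, 87.7]}
    - {"xyz": [-0.1047, -0.008, 0.0295], "angular": [0, 0, 87.7]}
    - {"xyz": [-0.1047, -0.008, 0.0295], "angular": [0, 0, 87.7]}
    - {"xyz": [-0.1047, -0.008, 0.0295], "angular": [0, 0, 87.7]}

```text
clock: 65.4
position: [0.4479, -0.3839, 0.16]
ee_rot: [0.994, 0.109, -0.0, -0.0]
ft_force: [0.2, 0.2, -0.6]
grip_width: 0.113
grasp_force: 39.5
```

>>> carry_out:
  motion:
    - {"xyz": [0, 0, 0.03], "angular": [0, 0, 0]}
    - {"xyz": [0, 0, 0.06], "angular": [0, 0, 0]}
    - {"xyz": [0, 0, 0.077], "angular": [0, 0, 0]}
    - {"xyz": [0, 0, 0.077], "angular": [0, 0, 0]}
    - {"xyz": [0, 0, 0.077], "angular": [0, 0, 0]}
    - {"xyz": [0, 0, 0.077], "angular": [0, 0, 0]}

```text
clock: 66.0
position: [0.4484, -0.3847, 0.0847]
ee_rot: [0.994, 0.107, 0.001, 0.001]
ft_force: [-0.7, -0.4, -0.4]
grip_width: 0.113
grasp_force: 39.5
```

Run:
```python
from h import *
plan((.448,-.384,.043,12.5))
s=load("scene");t=load("top")
d=np.zeros((560,800,3),np.uint8)
d[:,:400]=cv2.resize(t["img"][255:297,460:490],(400,560),interpolation=cv2.INTER_CUBIC)
d[:,400:]=cv2.resize(s["img"][276:318,170:200],(400,560),interpolation=cv2.INTER_CUBIC)
cv2.imwrite("pics/l.png",d[:,:,::-1])
```

```text
t66.0 [ 0.4484 -0.3847  0.0847] hd 12.31 tilt 0.11 F [-0.7 -0.4 -0.4] w 0.113 gf 40 j7 -0.35 j1 -0.09
  xyz [-0.0003, -0.0009, 0.0417] ang [0.1, -0.1, -0.2]
```

View pics/l.png

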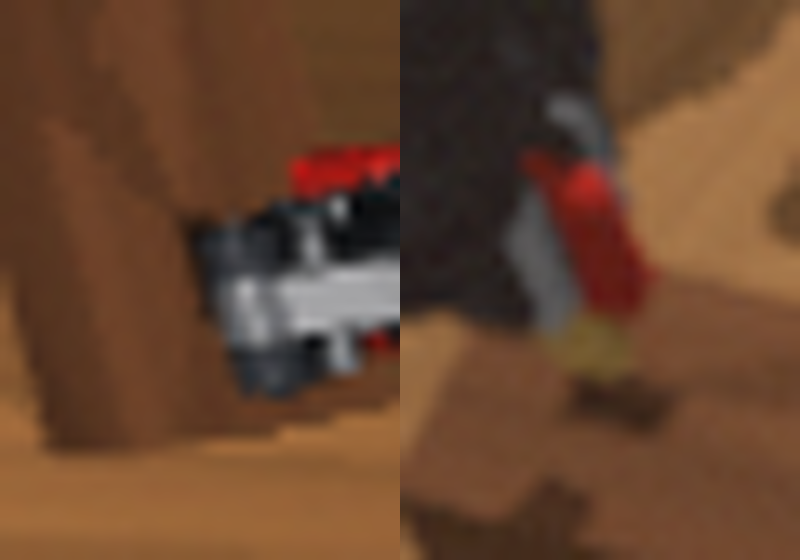

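Crop `l` shows the tip at (605,373) just above the slot, centre about (622,404). After allowing for the 14 mm drop, the residual is 1–2 mm in +y, which is within the capture range. I'll nudge +y by 1 mm and insert gently.

>>> carry_out:
  motion:
    - {"xyz": [0, -0.001, 0.006], "angular": [0, 0, 0]}
    - {"xyz": [0, -0.001, 0.012], "angular": [0, 0, 0]}
    - {"xyz": [0, -0.001, 0.016], "angular": [0, 0, 0]}
    - {"xyz": [0, -0.001, 0.02], "angular": [0, 0, 0]}
    - {"xyz": [0, -0.001, 0.024], "angular": [0, 0, 0]}
    - {"xyz": [0, -0.001, 0.024], "angular": [0, 0, 0]}

```text
clock: 66.7
position: [0.4474, -0.3828, 0.0586]
ee_rot: [0.994, 0.107, -0.0, -0.0]
ft_force: [-0.7, -0.8, 0.4]
grip_width: 0.107
grasp_force: 39.5
```

Run:
```python
from h import *
plan((.448,-.384,.043,12.5))
```

```text
t66.7 [ 0.4474 -0.3828  0.0586] hd 12.27 tilt 0.06 F [-0.7 -0.8  0.4] w 0.107 gf 40 j7 -0.33 j1 -0.07
  xyz [0.0004, 0.0013, 0.0156] ang [-0.0, 0.0, -0.2]
```

>>> carry_out:
  motion:
    - {"xyz": [0, 0, 0.004], "angular": [0, 0, 0]}
    - {"xyz": [0, 0, 0.008], "angular": [0, 0, 0]}
    - {"xyz": [0, 0, 0.012], "angular": [0, 0, 0]}
    - {"xyz": [0, 0, 0.0145], "angular": [0, 0, 0]}
    - {"xyz": [0, 0, 0.016], "angular": [0, 0, 0]}
    - {"xyz": [0, 0, 0.0165], "angular": [0, 0, 0]}
    - {"xyz": [0, 0, 0.0165], "angular": [0, 0, 0]}

```text
clock: 67.4
position: [0.4475, -0.383, 0.0432]
ee_rot: [0.994, 0.107, 0.0, -0.0]
ft_force: [-3.0, 3.2, 6.9]
grip_width: 0.111
grasp_force: 40.7
```

Run:
```python
from h import *
plan((.448,-.384,.043,12.5))
```

```text
t67.4 [ 0.4475 -0.383   0.0432] hd 12.27 tilt 0.04 F [-3.   3.2  6.9] w 0.111 gf 41 j7 -0.32 j1 -0.06
  xyz [0.0002, 0.0011, 0.0002] ang [-0.0, -0.0, -0.2]
```

>>> carry_out:
  motion:
    - {"xyz": [0, 0, 0.001], "angular": [0, 0, 0]}
    - {"xyz": [0, 0, 0.001], "angular": [0, 0, 0]}

```text
clock: 67.6
position: [0.4476, -0.3829, 0.0431]
ee_rot: [0.994, 0.107, 0.0, -0.001]
ft_force: [-6.1, 7.6, 19.2]
grip_width: 0.118
grasp_force: 42.5
```

>>> carry_out:
  motion:
    - {"xyz": [0, 0, 0], "angular": [0, 0, 0]}
    - {"xyz": [0, 0, 0], "angular": [0, 0, 0]}
    - {"xyz": [0, 0, 0], "angular": [0, 0, 0]}
    - {"xyz": [0, 0, -0.015], "angular": [0, 0, 0]}
    - {"xyz": [0, 0, -0.03], "angular": [0, 0, 0]}
    - {"xyz": [0, 0, -0.06], "angular": [0, 0, 0]}
    - {"xyz": [0, 0, -0.1], "angular": [0, 0, 0]}
    - {"xyz": [0, 0, -0.15], "angular": [0, 0, 0]}
    - {"xyz": [0, 0, -0.19], "angular": [0, 0, 0]}
    - {"xyz": [-0.04, -0.03, -0.2], "angular": [0, 0, 0]}
    - {"xyz": [-0.04, -0.07, -0.2], "angular": [0, 0, 0]}
    - {"xyz": [-0.04, -0.11, -0.2], "angular": [0, 0, 0]}
  hand: 0.35

```text
clock: 68.8
position: [0.3856, -0.2939, 0.2427]
ee_rot: [0.995, 0.104, -0.001, -0.001]
ft_force: [0.1, 1.3, 0.8]
grip_width: 0.351
grasp_force: 0.0
```

>>> carry_out:
  motion:
    - {"xyz": [0.0, -0.05, 0], "angular": [0, 0, 0]}
    - {"xyz": [0, -0.1, 0], "angular": [0, 0, 0]}
    - {"xyz": [0, -0.15, 0], "angular": [0, 0, 0]}
    - {"xyz": [0, -0.2, 0], "angular": [0, 0, 0]}
    - {"xyz": [0, -0.25, 0], "angular": [0, 0, 0]}
    - {"xyz": [0, -0.3, 0], "angular": [0, 0, 0]}
    - {"xyz": [0, -0.35, 0], "angular": [0, 0, 0]}
    - {"xyz": [0, -0.35, 0], "angular": [0, 0, 0]}
    - {"xyz": [0, -0.35, 0], "angular": [0, 0, 0]}

```text
clock: 69.7
position: [0.3131, 0.0489, 0.2441]
ee_rot: [0.994, 0.107, 0.0, -0.001]
ft_force: [1.2, -0.8, -0.2]
grip_width: 0.346
grasp_force: 0.0
```

Run:
```python
from h import *
plan((.448,-.384,.043,12.5))
s=load("scene");t=load("top")
d=np.zeros((600,800,3),np.uint8)
d[:300,:]=cv2.resize(t["img"][165:315,140:540],(800,300))
d[300:,:420]=cv2.resize(s["img"][165:345,158:410],(420,300))
d[300:,430:]=cv2.resize(s["img"][270:345,165:257],(370,300),interpolation=cv2.INTER_CUBIC)
cv2.imwrite("pics/m.png",d[:,:,::-1])
```

```text
t69.7 [0.3131 0.0489 0.2441] hd 12.29 tilt 0.10 F [ 1.2 -0.8 -0.2] w 0.346 gf 0 j7 -1.79 j1 -0.67
  xyz [0.0396, 0.4521, 0.2004] ang [-0.1, -0.0, -0.2]
```

View pics/m.png

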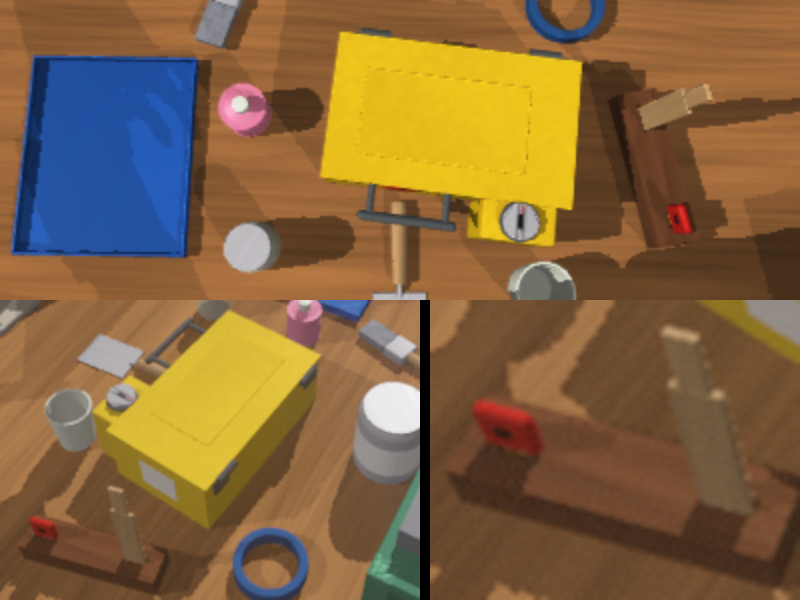

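Picture `m` shows the tray empty, the lid shut and the keyway back along the chest's x. The key is seated upright in its slot and the paddle is in place. Handing in.

```bash
python3 -c "
from workcell import *
print(hand_in())"
```

```text
the job is handed in; nothing more can be done
None
```

The job is done and handed in at about 70 s of the 208 s: all four tins stand upright in the locked chest with the lid eased shut, and the key is back home in the holder with the paddle in its slot; the hand-in returned no verdict.

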